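# Bring the flat-lidded cassette round to the gate and draw it out

## Task

Turn the reagent carousel so that the cassette with the smooth flat lid faces the gate, and then slide that cassette out through the gate along the steel ledge, without lifting it, until it is fully home against the ledge's end stop. Stand the amber jar that was left on the ledge upright on the bench, out of the way. Leave the other three cassettes flat in their bays, and do not shift or tip the wash bottle, tip box or tube rack.

Things in the scene. Friction and masses are not known exactly. Their poses are not given: they have to be found in the camera images.
- station: Fixed carousel housing on the bench. Origin on the carousel's upright axis at bench level; its -x axis points out through the gate along the ledge, z up. Round grey base, radius 166 mm, 18 mm high. White guard wall round the turntable, 150 to 156 mm from the axis, top 45 mm over the bench, open only at the 106 mm wide gate.
- axis (a point): Point on the carousel's axis, level with the turntable's floor (30 mm over the bench, 1.5 mm above the ledge; a gap of 2 to 9 mm lies between turntable and ledge).
- turntable (a joint): Turntable angle (rad) from where it starts (0), growing anticlockwise from above; no stop within a full turn; friction about 0.22 N m, stays where left. Dark steel disc, radius 144 mm, with four square bays 90 degrees apart, 92 mm wide, open outwards, 48 to 136 mm from the axis; their grey walls reach 50 mm over the bench. Grey hub, radius 34 mm, top 56 mm over the bench.
- ledge_home (a point): Point on the steel ledge (28.5 mm high, 146 to 248 mm from the axis) over which the cassette's centre lies when home against the end stop: 206 mm from the axis. The end stop across the outer end and the guides along both sides are 8 mm thick and reach 38 mm over the bench; the guides stand 93 mm apart, flaring to 106 mm at the gate. Axes as the station's.
- flat_center (a point): The cassette wanted: 84 x 84 mm square, 16 mm thick white plastic cassette, 90 g, lying flat in one bay; its top is a plain smooth flat lid. It slides easily on ledge and turntable (friction about 0.2). It lies in any of the four bays. Point at the centre of the cassette, half-way up (8 mm over its underside); x and y axes along its sides.
- wells_center (a point): Other cassette, to stay in its bay: 84 x 84 mm square, 16 mm thick white plastic cassette, 90 g, lying flat in one bay; nine small round wells with raised rims (4 mm high) on top. Point at the centre of the cassette, half-way up (8 mm over its underside); x and y axes along its sides.
- troughs_center (a point): Other cassette, to stay in its bay: 84 x 84 mm square, 16 mm thick white plastic cassette, 90 g, lying flat in one bay; three long troughs side by side, 4 mm high, on top. Point at the centre of the cassette, half-way up (8 mm over its underside); x and y axes along its sides.
- bowl_center (a point): Other cassette, to stay in its bay: 84 x 84 mm square, 16 mm thick white plastic cassette, 90 g, lying flat in one bay; one large round well of radius 37 mm with a raised rim (4 mm) on top. Point at the centre of the cassette, half-way up (8 mm over its underside); x and y axes along its sides.
- post0 (a point): Top centre of an upright steel post of the turntable, 16 mm in diameter, from 30 to 110 mm over the bench, fixed at 119 mm from the axis on the corner between two bays (45 degrees from each bay's middle); it is for turning the carousel by. The four posts are alike.
- post1 (a point): Top centre of an upright steel post of the turntable, 16 mm in diameter, from 30 to 110 mm over the bench, fixed at 119 mm from the axis on the corner between two bays (45 degrees from each bay's middle); it is for turning the carousel by. The four posts are alike.
- post2 (a point): Top centre of an upright steel post of the turntable, 16 mm in diameter, from 30 to 110 mm over the bench, fixed at 119 mm from the axis on the corner between two bays (45 degrees from each bay's middle); it is for turning the carousel by. The four posts are alike.
- post3 (a point): Top centre of an upright steel post of the turntable, 16 mm in diameter, from 30 to 110 mm over the bench, fixed at 119 mm from the axis on the corner between two bays (45 degrees from each bay's middle); it is for turning the carousel by. The four posts are alike.
- jar_center (a point): Centre, half-way up, of the capped amber jar: diameter 52 mm, 75 mm high, about 0.18 kg; it starts standing on the ledge.
- wash_bottle: White wash bottle standing on the bench, diameter 66 mm, 150 mm high; origin at the centre of its foot. Bystander.
- tip_box: Box of pipette tips, 85 (x) x 120 (y) x 61 mm high; origin at the centre of its underside. Bystander.
- tube_rack: Aluminium tube rack with capped tubes, 70 (x) x 130 (y) x 82 mm high; origin at the centre of its underside. Bystander.
Things that resemble listed ones, but are neither listed nor needed, are in the scene too. Of the things that look like the part that bears jar_center, the smallest one is meant.

How it is judged:
By the outcome, as a careful person would: the job done as asked, in the order asked, and still so for the second after the job is handed in, with the robot touching nothing.
It also fails if it takes over 72 s, if anything falls off the work surface, if the arm or the gripper's body presses on something with over 40 N, if the wrist force passes 120 N, or if a joint passes its speed limit or range.

## Robot

A 7-joint arm with a two-finger parallel gripper is mounted at the origin on the work surface. World frame = base frame: x ahead of the robot, y to its left, z up, the work surface at z = 0. Lengths are in m, angles in rad, forces in N, time in s.
With the tool pointing down it reaches from about 0.4 to 0.85 m from the base axis. Payload 4.4 kg.
Tool frame: the origin (TCP) lies at the very end of the fingers, on their centre line; the grasp point (between the pads) lies 19 mm behind it; x points along the fingers, y is the direction in which the jaws open and shut, and the axes are right-handed (so a half turn about x gives the same grasp; the last joint's range is limited). The gripper opens to 94 mm and grips with 3 to 60 N. Pads are 16 mm wide; open, the fingers measure 119 mm over their backs; the gripper's body (75 mm by 177 mm) begins 78 mm behind the grasp point.
Start: joints at [1.147, 0.628, 0.038, 1.517, -0.027, 0.996, -0.02], TCP at [0.228, -0.609, 0.18] pointing down, gripper open.
Joint ranges: [-3.06, 3.06], [-0.37, 2.12], [-1.25, 1.32], [0.18, 2.47], [-1.1, 4.24], [0.23, 1.98], [-2.94, 2.94]. Speed limits (rad/s): [2.57, 2.57, 3.14, 3.14, 3.14, 3.14, 3.14].

## Interface

Orientations are given as a unit quaternion [x, y, z, w].
In Python, from workcell import telemetry, eyes, hand_in gives the robot as it stands.
- The arm moves only by the shell command python3 -m jog 'ROWS' [OPENING] [FORCE]. ROWS is JSON, a list of rows, each a list of 2 entries, a list of its own where there are three numbers: the shift along the tool's x, y, z in cm, then the turn about the tool's x in rad. A call has 1 to 20 rows; each row is the pose to reach, as a shift and turn from the pose commanded when the call began, along the tool's axes at that moment; what a row does not reach only later rows make up. A row lasts 1/12 s, in which the tool goes at most 41.7 mm and 7.16 degrees, less where a joint would pass 70% of its speed; a pose out of reach is approached as far as the arm can. A call with a gripper value outside its range is refused whole. OPENING is the opening, from 0 (shut) to 1 (fully open), set as the call begins (- or left out, the last holds). The fingers move at their own pace and stop on an object; FORCE is the grip in N (left out, the last holds). Time passes only in rows, so rows that repeat a pose let the fingers close. It gives the time, the measured TCP pose, the force and the opening at its end, in the units of the state.
- telemetry.get_obs(): the state, without advancing time (a new reading comes with each control period).
- eyes.capture(name): name is "scene" or "top" or "wrist"; returns (picture, depth): 384x512x3 uint8, red, green, blue; 384x512 float32, m along the optical axis (not along the pixel's ray), 0 where there is no reading.
- eyes.camera_params(name): a dict with "fovy" (degrees; the focal length in pixels is half the picture's height over the tangent of half this angle, whatever the lens; pixels are square), "cx", "cy" (the principal point, pixels), "dist_coeffs" ([k1, k2, p1, p2, k3] as OpenCV has them; the pictures are not rectified), "world_to_cam" (4x4, takes a point from world to camera coordinates). Camera axes: x right, y up, looking along -z (the intrinsics and any distortion apply to the point x, -y, -z); pixel columns grow to the right and rows downward; lengths in m; the calibration is good to about 2 mm. A picture is of the moment at which its call begins: read the wrist's pose just before it. camera_params takes no time and is no camera call; for the wrist camera it gives the pose at the moment of the call.
- hand_in(): hands the job in, once; it reports no verdict.
The state is a dict: "time_s": time; "q": joint angles; "joint_vel": joint speeds; "joint_efforts": joint torques, N m; "eef_pos": TCP position; "eef_rot": TCP orientation; "ft_force": force on the tool from outside, world axes, zero at the start; "ft_torque": the same for the moment, N m; "opening": opening from 0.0 (shut) to 1.0 (fully open).
Only numpy, scipy, OpenCV 4.12 (cv2) and the standard library are available. Lean on these libraries where they do the work, as an engineer would, in place of code of your own. Each camera call takes 0.05 s, during which the arm holds its last target.

## Working session

There is one attempt and no reset: what is moved stays moved. The work goes in short steps, Python scripts to look and compute and a shell command to move; the robot and the scene stay as the last step left them, time stands still between calls to the robot, and variables do not carry over. Pictures are saved under pics/ and viewed, and the job is handed in when it is done.

```bash
mkdir -p pics; ls
cat > h.py <<'E'
import numpy as np,cv2
from workcell import telemetry,eyes
def K(p,h=384):
    f=h/2/np.tan(np.radians(p['fovy'])/2)
    return np.array([[f,0,p['cx']],[0,f,p['cy']],[0,0,1.]])
def ray(p,uv):
    uv=np.array(uv,float).reshape(-1,1,2)
    n=cv2.undistortPoints(uv,K(p),np.array(p['dist_coeffs'])).reshape(-1,2)
    d=np.c_[n[:,0],-n[:,1],-np.ones(len(n))]
    T=np.array(p['world_to_cam']);R=T[:3,:3];t=T[:3,3]
    return -R.T@t, d@R
def plane(p,uv,z):
    o,d=ray(p,uv); s=(z-o[2])/d[:,2]
    return o+d*s[:,None]
def proj(p,X):
    T=np.array(p['world_to_cam']);c=np.atleast_2d(X)@T[:3,:3].T+T[:3,3]
    c=c*[1,-1,-1]
    return cv2.projectPoints(c.reshape(-1,1,3),np.zeros(3),np.zeros(3),K(p),np.array(p['dist_coeffs']))[0].reshape(-1,2)
def depthpt(p,dep,uv):
    o,d=ray(p,uv); z=np.array([dep[int(round(v)),int(round(u))] for u,v in uv])
    return o+d*z[:,None]
def snap(name,fn):
    p=eyes.camera_params(name); im,de=eyes.capture(name)
    cv2.imwrite('pics/'+fn+'.png',im[:,:,::-1]); np.savez('pics/'+fn+'.npz',im=im,de=de,p=np.array(p,dtype=object))
    return p,im,de
def load(fn):
    z=np.load('pics/'+fn+'.npz',allow_pickle=True); return z['p'].item(),z['im'],z['de']
def T(): 
    o=telemetry.get_obs(); return o
E
python3 - <<'E'
from h import *
for n in ['scene','top']:
    p,im,de=snap(n,n+'0'); print(n,{k:np.round(v,3).tolist() for k,v in p.items()},(de>0).mean())
o=T(); print(o)
E
```

```text
pics
scene {'fovy': 47.11, 'cx': 260.88, 'cy': 192.997, 'dist_coeffs': [0.047, 0.0, 0.0, 0.0, 0.0], 'world_to_cam': [[-0.733, 0.68, -0.001, 0.375], [-0.405, -0.435, 0.804, 0.161], [0.547, 0.59, 0.594, -1.531], [0.0, 0.0, 0.0, 1.0]]} 0.9954732259114584
top {'fovy': 54.012, 'cx': 255.499, 'cy': 191.118, 'dist_coeffs': [-0.124, 0.0, 0.0, 0.0, 0.0], 'world_to_cam': [[-0.008, -1.0, -0.018, 0.075], [0.994, -0.009, 0.106, -0.58], [-0.106, -0.017, 0.994, -0.87], [0.0, 0.0, 0.0, 1.0]]} 0.995880126953125
{'time_s': 0.1, 'q': array([ 1.1472134 ,  0.62919848,  0.03843829,  1.51824023, -0.02697907,
        0.99629917, -0.02001487]), 'joint_vel': array([ 0.00032354, -0.00361293,  0.00010356, -0.00326175,  0.00214339,
        0.00235254,  0.00109386]), 'joint_efforts': array([ 2.37108063e-03, -5.50789404e+01,  1.14703126e+00, -1.87117481e+01,
       -5.22429950e-02,  1.91885058e-02,  4.35035031e-05]), 'eef_pos': array([ 0.22743719, -0.60824624,  0.17909062]), 'eef_rot': array([-0.6957105 , -0.12638703,  0.69593365, -0.12525806]), 'ft_force': array([ 0.21863907,  0.00172743, -1.34966409]), 'ft_torque': array([0.07231077, 0.01336458, 0.01800821]), 'opening': 1.0030860616760466}
```

View pics/top0.png

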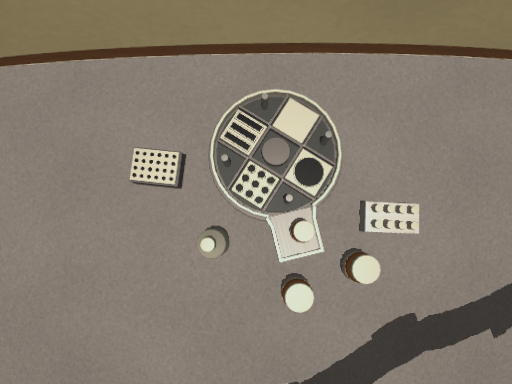

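View pics/scene0.png

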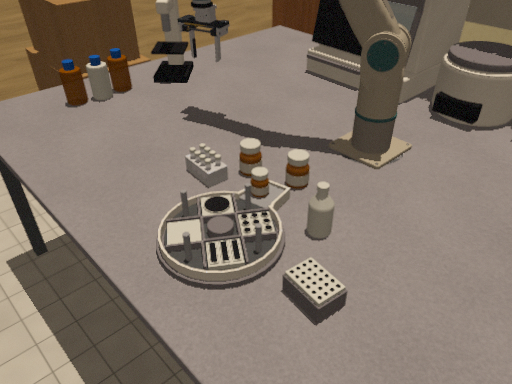

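Top view: the carousel hub is at about (276,151) and the flat lid at (297,119). The ledge runs down to the end stop at about (300,255). There are three amber jars: on the ledge at (303,231) and larger ones at (299,297) and (365,268). I'll enlarge and measure.

Run:
```python
from h import *
p,im,de=load('top0')
c=im[75:325,195:395]; c=cv2.resize(c[:,:,::-1],None,fx=2.4,fy=2.4,interpolation=cv2.INTER_CUBIC)
cv2.imwrite('pics/topcrop0.png',c)
# hub
def at(uv,z): return np.round(plane(p,uv,z)*1000,1)
print('hub',at([[276,151]],.056))
print('posts rough',at([[265,97],[328,134],[289,198],[225,158]],.110))
print('jar tops',at([[303,231]],.1035),at([[299,297],[365,268]],.1))
print(np.round(depthpt(p,de,np.array([[303,231],[299,297],[365,268],[276,151],[297,119],[289,240],[208,244],[157,160],[395,217]]))*1000,0))
```

```text
hub [[672.4  21.   56. ]]
posts rough [[785.8  46.  110. ]
 [698.5 -93.4 110. ]
 [556.3  -3.7 110. ]
 [646.3 136.  110. ]]
jar tops [[484.4 -33.6 103.5]] [[ 341.6  -23.2  100. ]
 [ 401.8 -168.9  100. ]]
[[ 484.  -34.  104.]
 [ 342.  -23.  102.]
 [ 402. -168.  102.]
 [ 672.   21.   56.]
 [ 753.  -31.   46.]
 [ 463.   -8.   31.]
 [ 459.  167.  150.]
 [ 654.  303.   60.]
 [ 514. -258.   51.]]
```

View pics/topcrop0.png

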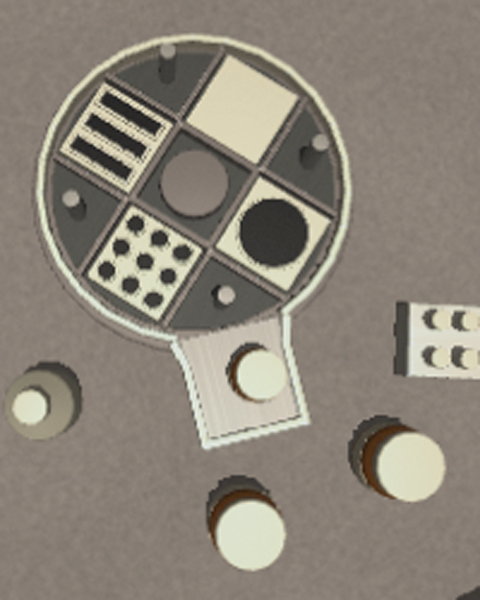

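The jar on the ledge has its cap top at z≈104 mm, i.e. 28.5+75, and the smallest lid; the other two stand on the bench at z≈102 and look larger. Next I'll confirm sizes, post centres and the ledge direction.

Run:
```python
from h import *
p,im,de=load('top0')
# per-pixel world
vv,uu=np.mgrid[0:384,0:512]; o,d=ray(p,np.c_[uu.ravel(),vv.ravel()]); W=(o+d*de.ravel()[:,None]).reshape(384,512,3)
def blobs(m,minA=8):
    n,l,s,c=cv2.connectedComponentsWithStats(m.astype(np.uint8))
    return [(l==i) for i in range(1,n) if s[i,4]>=minA]
A=np.array([.672,.021])
r=np.hypot(W[...,0]-A[0],W[...,1]-A[1])
m=(W[...,2]>.1)&(W[...,2]<.116)&(r<.14)
P=[]
for b in blobs(m,5):
    q=W[b]; print('post',b.sum(),np.round(q.mean(0)*1000,1),'px',np.argwhere(b).mean(0)[::-1].round(1)); P.append(q.mean(0)[:2])
P=np.array(P); print('axis from posts',P.mean(0), np.linalg.norm(P-P.mean(0),axis=1))
m=(W[...,2]>.052)&(W[...,2]<.060)&(r<.05); q=W[m]; print('hub',q.mean(0),2*np.sqrt(m.sum()*(.001)))
for b in blobs(m): 
  (x,y),R=cv2.minEnclosingCircle((q[:,:2]*1000).astype(np.float32)); print('hubcirc',x,y,R)
for nm,z0,z1,cx,cy in [('jar',.09,.115,.484,-.034),('J2',.09,.115,.342,-.023),('J3',.09,.115,.402,-.168),('wash',.02,.2,.459,.167),('tip',.04,.08,.654,.303),('rack',.04,.1,.514,-.258)]:
    m=(W[...,2]>z0)&(W[...,2]<z1)&(np.hypot(W[...,0]-cx,W[...,1]-cy)<(.045 if nm[0] in'jJ' else .1)); q=W[m]
    print(nm,cv2.minAreaRect((q[:,:2]*1000).astype(np.float32)),'zmax',q[:,2].max())
# ledge frame
m=(W[...,2]>.033)&(W[...,2]<.043)&(r>.19)&(r<.29)&(np.abs(W[...,1]+.02)<.09)
q=W[m]; print('ledge rim',m.sum(),cv2.minAreaRect((q[:,:2]*1000).astype(np.float32)))
m2=m&(im.min(2)>180)
# bright rim corners
print('corner est',np.round(plane(p,[[281.2,260.8],[323.7,250.4]],.038)*1000,1))
```

```text
post 43 [788.8  47.3 109.2] px [264.4  95.8]
post 42 [698.6 -93.  108.8] px [327.7 134.1]
post 43 [646.7 138.  109.4] px [224.1 157.9]
post 42 [556.3  -3.1 109.4] px [288.7 198. ]
axis from posts [0.6726281  0.02230221] [0.11886369 0.1182406  0.11857969 0.11901403]
hub [0.67199913 0.02233175 0.0555116 ] 1.5912259424732869
hubcirc 672.2697143554688 23.667400360107422 47.86711120605469
jar ((485.5435485839844, -35.147132873535156), (46.20315170288086, 41.479862213134766), 89.2098159790039) zmax 0.10773002929567188
J2 ((340.4028015136719, -23.26544952392578), (62.69387435913086, 59.78548049926758), 44.42348861694336) zmax 0.10645279855002854
J3 ((399.2386169433594, -169.90794372558594), (60.553462982177734, 61.55968475341797), 67.80548858642578) zmax 0.10696778547476893
wash ((489.0626525878906, 154.74105834960938), (65.34721374511719, 130.15191650390625), 64.1115951538086) zmax 0.15359248131573977
tip ((640.21923828125, 308.8992004394531), (116.14575958251953, 86.34596252441406), 83.2668685913086) zmax 0.06530675723862045
rack ((514.1883544921875, -250.33189392089844), (130.8751220703125, 71.552978515625), 86.22211456298828) zmax 0.08550989502553807
ledge rim 356 ((458.98095703125, -28.81287384033203), (69.93370056152344, 110.14691925048828), 13.408994674682617)
corner est [[415.3  11.5  38. ]
 [438.4 -88.6  38. ]]
```

```bash
cat >> h.py <<'E'
from scipy.spatial.transform import Rotation as Ro
AX=np.array([.6726,.0223]); G=np.radians(193.45); U=np.array([np.cos(G),np.sin(G)]); V=np.array([-U[1],U[0]])
def st():
    o=T(); R=Ro.from_quat(o['eef_rot']).as_matrix(); y=R[:,1]
    print('t%.2f'%o['time_s'],'pos',np.round(o['eef_pos']*1000,1),'yawY',round(np.degrees(np.arctan2(y[1],y[0])),1),'tilt',round(np.degrees(np.arccos(-R[2,0])),2),'F',np.round(o['ft_force'],1),'op',round(o['opening'],3),'q7',round(o['q'][6],2))
    return o,R
def go(x,y,z,yaw=None):
    "row (cm, rad) from now to world TCP x,y,z with tool-y yaw deg (mod 180)"
    o=T(); R=Ro.from_quat(o['eef_rot']).as_matrix()
    d=R.T@(np.array([x,y,z])-o['eef_pos'])*100; t=0
    if yaw is not None:
        c=np.degrees(np.arctan2(R[1,1],R[0,1])); t=-np.radians((yaw-c+90)%180-90)
    print('row',np.round(d,2).tolist(),round(t,3),'dist mm',round(np.linalg.norm(d)*10,1))
def arc(dx): pass
E
python3 - <<'E'
from h import *
o,R=st(); print(R.round(3)); print(o['q'].round(2))
go(.485,-.0345,.18,103.45); go(.485,-.0345,.052,103.45)
p,im,de=load('scene0')
c=im[130:215,170:345]; cv2.imwrite('pics/scenecrop0.png',cv2.resize(c[:,:,::-1],None,fx=4,fy=4,interpolation=cv2.INTER_CUBIC))
print('proj jar top centre in scene',proj(p,[[.485,-.0345,.1035],[.6726,.0223,.056]]))
E
```

```text
t0.10 pos [ 227.4 -608.2  179.1] yawY -69.5 tilt 0.09 F [ 0.2  0.  -1.3] op 1.003 q7 -0.02
[[-0.001  0.35  -0.937]
 [ 0.002 -0.937 -0.35 ]
 [-1.    -0.002  0.   ]]
[ 1.15  0.63  0.04  1.52 -0.03  1.   -0.02]
row [-0.02, -44.72, -44.22] 0.123 dist mm 628.9
row [12.78, -44.7, -44.22] 0.123 dist mm 641.6
proj jar top centre in scene [[259.28472329 170.31696894]
 [220.13557227 222.88290953]]
```

View pics/scenecrop0.png

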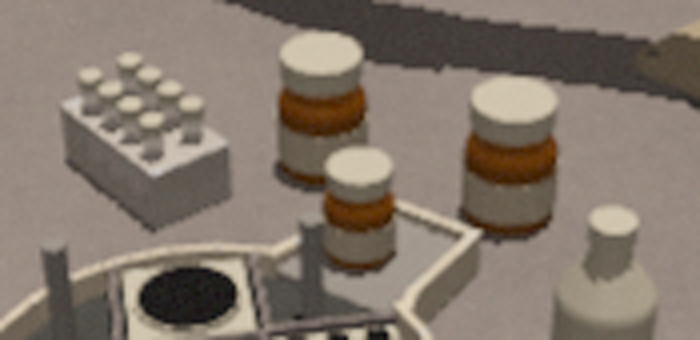

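The crop confirms it: the jar standing on the ledge (scene px 259,171) is the smallest of the three and its projection matches. I'll move over it.

```bash
python3 -m jog '[[[0,-4,-4],0.12],[[0,-8,-8],0.12],[[0,-12,-12],0.12],[[0,-16,-16],0.12],[[0,-20,-20],0.12],[[0,-24,-24],0.12],[[0,-28,-28],0.12],[[0,-32,-32],0.12],[[0,-36,-36],0.12],[[0,-40,-40],0.12],[[0,-44.7,-44.2],0.12],[[0,-44.7,-44.2],0.12],[[0,-44.7,-44.2],0.12],[[0,-44.7,-44.2],0.12],[[0,-44.7,-44.2],0.12],[[0,-44.7,-44.2],0.12],[[0,-44.7,-44.2],0.12],[[0,-44.7,-44.2],0.12],[[0,-44.7,-44.2],0.12]]' 1
python3 - <<'E'
from h import *
st(); go(.485,-.0345,.046,103.45)
E
```

```text
time_s: 1.68
eef_pos: [0.4842, -0.0373, 0.1797]
eef_rot: [-0.702, -0.083, 0.703, -0.083]
ft_force: [0.1, -0.8, -0.3]
opening: 0.998
t1.68 pos [484.2 -37.3 179.7] yawY -76.5 tilt 0.08 F [ 0.1 -0.8 -0.3] op 0.998 q7 -1.31
row [13.37, -0.26, -0.16] 0.0 dist mm 133.7
```

```bash
python3 -m jog '[[[3,-0.2,-0.1],0],[[6,-0.2,-0.1],0],[[9,-0.2,-0.1],0],[[12,-0.2,-0.1],0],[[13.3,-0.2,-0.1],0],[[13.3,-0.2,-0.1],0],[[13.3,-0.2,-0.1],0]]' 1 && python3 -m jog '[[[0,0,0],0],[[0,0,0],0],[[0,0,0],0],[[0,0,0],0],[[0,0,0],0],[[0,0,0],0],[[0,0,0],0],[[0,0,0],0]]' 0 20
python3 - <<'E'
from h import *
st()
E
```

```text
time_s: 2.27
eef_pos: [0.4848, -0.035, 0.0467]
eef_rot: [-0.702, -0.083, 0.703, -0.083]
ft_force: [0.0, 0.7, 0.1]
opening: 1.0
time_s: 2.93
eef_pos: [0.4858, -0.0332, 0.047]
eef_rot: [0.702, 0.084, -0.702, 0.084]
ft_force: [-0.1, 0.0, 1.9]
opening: 0.519
t2.93 pos [485.8 -33.2  47. ] yawY -76.4 tilt 0.02 F [-0.1  0.   1.9] op 0.519 q7 -1.32
```

```bash
python3 -m jog '[[[0,0,0],0],[[0,0,0],0],[[-1,0,0],0],[[-2,0,0],0],[[-4,0,0],0],[[-6,0,0],0],[[-9,0,0],0],[[-12,0,0],0],[[-12,0,0],0],[[-12,0,0],0]]'
python3 - <<'E'
from h import *
st(); p,im,de=snap('scene','scene1')
cv2.imwrite('pics/scene1c.png',cv2.resize(im[60:260,140:390,::-1],None,fx=3,fy=3,interpolation=cv2.INTER_CUBIC))
go(.62,-.26,.167); go(.62,-.26,.02)
E
```

```text
time_s: 3.77
eef_pos: [0.4868, -0.0332, 0.1689]
eef_rot: [0.704, 0.084, -0.701, 0.084]
ft_force: [-1.2, 0.5, -1.6]
opening: 0.52
t3.77 pos [486.8 -33.2 168.9] yawY -76.4 tilt 0.25 F [-1.2  0.5 -1.6] op 0.52 q7 -1.32
row [0.06, 25.22, -7.73] 0 dist mm 263.7
row [14.76, 25.21, -7.71] 0 dist mm 302.2
```

View pics/scene1c.png

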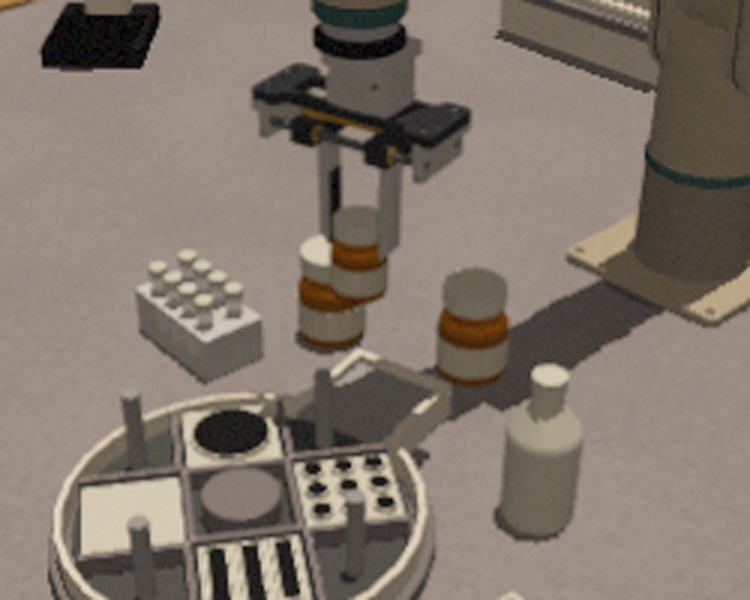

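The jar hangs upright in the gripper. I'll place it at (0.62, -0.26), to the right of the carousel and behind the rack.

```bash
python3 -m jog '[[[0,3,-1],0],[[0,6,-2],0],[[0,9,-3],0],[[0,12,-4],0],[[0,15,-5],0],[[0,18,-6],0],[[0,21,-7],0],[[0,24,-7.7],0],[[0,25.2,-7.7],0],[[0,25.2,-7.7],0],[[0,25.2,-7.7],0],[[3,25.2,-7.7],0],[[6,25.2,-7.7],0],[[9,25.2,-7.7],0],[[11,25.2,-7.7],0],[[12.5,25.2,-7.7],0],[[13,25.2,-7.7],0],[[13,25.2,-7.7],0]]'
python3 - <<'E'
from h import *
st(); go(.62,-.26,.02)
E
```

```text
time_s: 5.32
eef_pos: [0.6183, -0.2571, 0.0353]
eef_rot: [-0.701, -0.086, 0.703, -0.083]
ft_force: [-0.4, 0.1, -1.9]
opening: 0.518
t5.32 pos [ 618.3 -257.1   35.3] yawY -76.3 tilt 0.26 F [-0.4  0.1 -1.9] op 0.518 q7 -0.97
row [1.53, 0.33, -0.1] 0 dist mm 15.7
```

```bash
python3 -m jog '[[[0.5,0,0],0],[[1,0,0],0],[[1.3,0,0],0],[[1.5,0,0],0],[[1.6,0,0],0],[[1.6,0,0],0],[[1.6,0,0],0]]'; python3 -c "
from h import *
st()"
```

```text
time_s: 5.9
eef_pos: [0.62, -0.2601, 0.0211]
eef_rot: [0.702, 0.084, -0.702, 0.084]
ft_force: [0.3, -0.3, -2.0]
opening: 0.517
t5.90 pos [ 620.  -260.1   21.1] yawY -76.4 tilt 0.02 F [ 0.3 -0.3 -2. ] op 0.517 q7 -0.97
```

```bash
python3 -m jog '[[[0.1,0,0],0],[[0.2,0,0],0],[[0.3,0,0],0],[[0.3,0,0],0]]'; python3 -m jog '[[[0,0,0],0],[[0,0,0],0],[[0,0,0],0],[[0,0,0],0],[[0,0,0],0],[[0,0,0],0]]' 1;  python3 -m jog '[[[-2,0,0],0],[[-5,0,0],0],[[-8,0,0],0],[[-11,0,0],0],[[-14,0,0],0],[[-14,0,0],0],[[-14,0,0],0]]'
python3 - <<'E'
from h import *
st(); p,im,de=snap('top','top1'); cv2.imwrite('pics/top1c.png',cv2.resize(im[75:325,195:445,::-1],None,fx=2.4,fy=2.4,interpolation=cv2.INTER_CUBIC))
p,im,de=snap('scene','scene2')
E
```

```text
time_s: 6.23
eef_pos: [0.62, -0.2601, 0.0186]
eef_rot: [0.702, 0.084, -0.702, 0.084]
ft_force: [-1.6, 0.6, 3.6]
opening: 0.52
time_s: 6.73
eef_pos: [0.6198, -0.26, 0.0178]
eef_rot: [-0.702, -0.084, 0.702, -0.084]
ft_force: [-0.5, 0.5, 0.3]
opening: 0.909
time_s: 7.32
eef_pos: [0.6212, -0.2605, 0.1601]
eef_rot: [0.703, 0.083, -0.701, 0.085]
ft_force: [0.6, 0.5, 0.1]
opening: 1.0
t7.32 pos [ 621.2 -260.5  160.1] yawY -76.4 tilt 0.25 F [0.6 0.5 0.1] op 1.0 q7 -0.97
```

View pics/scene2.png

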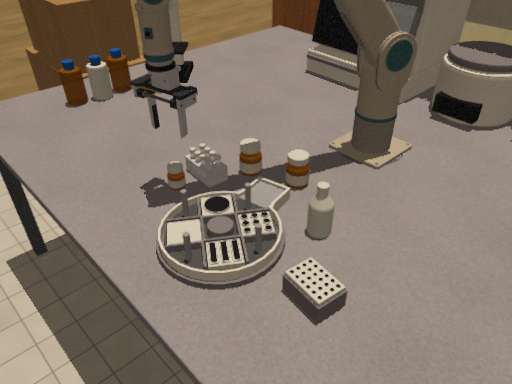

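The small jar stands upright at scene (176,176) and the ledge is clear. Next I'll approach the post at about (698,-94) mm (top px 328,134), with the jaws set tangentially.

Run:
```python
from h import *
go(.6983,-.0937,.16,12.45); go(.6983,-.0937,.076,12.45)
```

```text
row [-0.3, -14.26, -11.61] -1.55 dist mm 183.9
row [8.1, -14.25, -11.62] -1.55 dist mm 200.9
```

View pics/top1c.png

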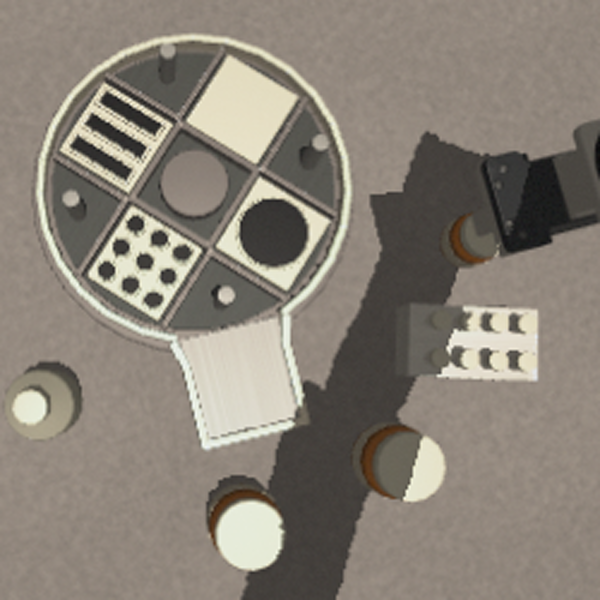

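The crop shows an empty ledge and the jar at (473,240), standing. Moving over the post.

```bash
python3 -m jog '[[[-0.3,-2,-1.6],-0.12],[[-0.3,-4,-3.2],-0.24],[[-0.3,-6,-4.8],-0.36],[[-0.3,-8,-6.4],-0.48],[[-0.3,-10,-8],-0.6],[[-0.3,-12,-9.6],-0.72],[[-0.3,-14.2,-11.6],-0.84],[[-0.3,-14.2,-11.6],-0.96],[[-0.3,-14.2,-11.6],-1.08],[[-0.3,-14.2,-11.6],-1.2],[[-0.3,-14.2,-11.6],-1.32],[[-0.3,-14.2,-11.6],-1.44],[[-0.3,-14.2,-11.6],-1.55],[[-0.3,-14.2,-11.6],-1.55],[[-0.3,-14.2,-11.6],-1.55],[[-0.3,-14.2,-11.6],-1.55],[[-0.3,-14.2,-11.6],-1.55]]' 0.6
python3 - <<'E'
from h import *
st(); go(.6983,-.0937,.076,12.45)
E
```

```text
time_s: 8.83
eef_pos: [0.6988, -0.0945, 0.1603]
eef_rot: [0.443, 0.551, -0.444, 0.551]
ft_force: [0.3, -0.8, -0.3]
opening: 0.599
t8.83 pos [698.8 -94.5 160.3] yawY 12.3 tilt 0.06 F [ 0.3 -0.8 -0.3] op 0.599 q7 0.08
row [8.43, -0.02, -0.09] -0.002 dist mm 84.3
```

```bash
python3 -m jog '[[[2.5,0,0],0],[[5,0,0],0],[[7.5,0,0],0],[[8.4,0,0],0],[[8.4,0,0],0],[[8.4,0,0],0]]' && python3 -m jog '[[[0,0,0],0],[[0,0,0],0],[[0,0,0],0],[[0,0,0],0],[[0,0,0],0],[[0,0,0],0],[[0,0,0],0]]' 0 30
python3 - <<'E'
from h import *
o,R=st(); print(o['q'].round(2))
# arc rows in start frame
for total in (67,):
  c=AX; p0=o['eef_pos'][:2]
  print('r,theta',np.linalg.norm(p0-c)*1000,np.degrees(np.arctan2(*(p0-c)[::-1])))
  for a in range(5,total+1,5):
    t=-np.radians(a); Q=np.array([[np.cos(t),-np.sin(t)],[np.sin(t),np.cos(t)]])
    d=Q@(p0-c)+c-p0; w=R.T@np.r_[d,0]*100; print(a,w.round(2),round(-t,3))
E
```

```text
time_s: 9.33
eef_pos: [0.6994, -0.0944, 0.0772]
eef_rot: [0.443, 0.551, -0.443, 0.551]
ft_force: [0.3, 0.7, 0.7]
opening: 0.6
time_s: 9.92
eef_pos: [0.7, -0.0946, 0.0773]
eef_rot: [0.443, 0.551, -0.443, 0.552]
ft_force: [2.3, -0.2, 1.3]
opening: 0.156
t9.92 pos [700.  -94.6  77.3] yawY 12.4 tilt 0.11 F [ 2.3 -0.2  1.3] op 0.156 q7 0.05
[ 0.29  0.84 -0.37  1.43  0.34  0.94  0.05]
r,theta 120.09530038034154 -76.80950183080282
5 [-0.   -1.05 -0.03] 0.087
10 [-0.   -2.09 -0.15] 0.175
15 [-0.01 -3.11 -0.37] 0.262
20 [-0.01 -4.12 -0.67] 0.349
25 [-0.01 -5.09 -1.06] 0.436
30 [-0.01 -6.03 -1.53] 0.524
35 [-0.01 -6.92 -2.08] 0.611
40 [-0.02 -7.76 -2.71] 0.698
45 [-0.02 -8.54 -3.4 ] 0.785
50 [-0.02 -9.26 -4.17] 0.873
55 [-0.02 -9.9  -4.99] 0.96
60 [ -0.02 -10.48  -5.87] 1.047
65 [ -0.02 -10.98  -6.79] 1.134
```

```bash
python3 -m jog '[[[0,-0.5,0],0.044],[[0,-1.05,-0.03],0.087],[[0,-2.09,-0.15],0.175],[[0,-3.11,-0.37],0.262],[[0,-4.12,-0.67],0.349],[[0,-5.09,-1.06],0.436],[[0,-6.03,-1.53],0.524],[[0,-6.92,-2.08],0.611],[[0,-7.76,-2.71],0.698],[[0,-8.54,-3.4],0.785],[[0,-9.26,-4.17],0.873],[[0,-9.9,-4.99],0.96],[[0,-10.48,-5.87],1.047],[[0,-10.98,-6.79],1.134],[[0,-11.39,-7.76],1.222],[[0,-11.39,-7.76],1.222],[[0,-11.39,-7.76],1.222]]'
python3 - <<'E'
from h import *
o,R=st(); print(o['q'].round(2))
c=AX; p0=o['eef_pos'][:2]; th=np.degrees(np.arctan2(*(p0-c)[::-1]))
print('r,theta',np.linalg.norm(p0-c)*1000,th, 'moved',th+77.55,'remaining',-134+ -(th+77.55))
for a in list(range(5,65,5))+[134+th+77.55]:
    t=-np.radians(a); Q=np.array([[np.cos(t),-np.sin(t)],[np.sin(t),np.cos(t)]])
    d=Q@(p0-c)+c-p0; w=R.T@np.r_[d,0]*100; print(a,w.round(2),round(-t,3))
E
```

```text
time_s: 11.33
eef_pos: [0.5735, -0.0398, 0.0772]
eef_rot: [0.681, 0.199, -0.677, 0.198]
ft_force: [4.2, 4.3, -2.9]
opening: 0.154
t11.33 pos [573.5 -39.8  77.2] yawY -57.4 tilt 0.3 F [ 4.2  4.3 -2.9] op 0.154 q7 -1.0
[ 0.04  0.65 -0.03  1.83  0.02  0.65 -1.  ]
r,theta 116.97698627183026 -147.94985483258563 moved -70.39985483258563 remaining -63.60014516741437
5 [ 0.   -1.02 -0.05] 0.087
10 [ 0.   -2.03 -0.2 ] 0.175
15 [ 0.   -3.02 -0.43] 0.262
20 [ 0.   -3.99 -0.74] 0.349
25 [ 0.01 -4.93 -1.14] 0.436
30 [ 0.01 -5.83 -1.62] 0.524
35 [ 0.01 -6.69 -2.18] 0.611
40 [ 0.02 -7.49 -2.8 ] 0.698
45 [ 0.02 -8.24 -3.5 ] 0.785
50 [ 0.02 -8.92 -4.26] 0.873
55 [ 0.03 -9.54 -5.07] 0.96
60 [  0.03 -10.08  -5.94] 1.047
63.60014516741437 [  0.04 -10.42  -6.59] 1.11
```

```bash
python3 -m jog '[[[0,-0.5,0],0.044],[[0,-1.02,-0.05],0.087],[[0,-2.03,-0.2],0.175],[[0,-3.02,-0.42],0.262],[[0,-3.99,-0.72],0.349],[[0,-4.93,-1.12],0.436],[[0,-5.83,-1.6],0.524],[[0,-6.69,-2.16],0.611],[[0,-7.49,-2.77],0.698],[[0,-8.24,-3.46],0.785],[[0,-8.92,-4.2],0.873],[[0,-9.54,-5.0],0.96],[[0,-10.1,-5.85],1.047],[[0,-10.5,-6.55],1.11],[[0,-10.5,-6.55],1.11],[[0,-10.5,-6.55],1.11],[[0,-10.5,-6.55],1.11]]'
python3 - <<'E'
from h import *
o,R=st(); print(o['q'].round(2))
c=AX; p0=o['eef_pos'][:2]; th=np.degrees(np.arctan2(*(p0-c)[::-1]))
print('r,theta',np.linalg.norm(p0-c)*1000,th,'want',148.45)
p,im,de=snap('top','top2'); cv2.imwrite('pics/top2c.png',cv2.resize(im[75:325,195:445,::-1],None,fx=2.4,fy=2.4,interpolation=cv2.INTER_CUBIC))
E
```

```text
time_s: 12.75
eef_pos: [0.5703, 0.0811, 0.0772]
eef_rot: [0.681, -0.189, -0.681, -0.19]
ft_force: [0.1, 3.2, 3.8]
opening: 0.152
t12.75 pos [570.3  81.1  77.2] yawY -121.1 tilt 0.07 F [0.1 3.2 3.8] op 0.152 q7 -2.01
[-0.39  0.68  0.31  1.83 -0.31  0.68 -2.01]
r,theta 117.98567186795714 150.0989134542671 want 148.45
```

View pics/top2c.png

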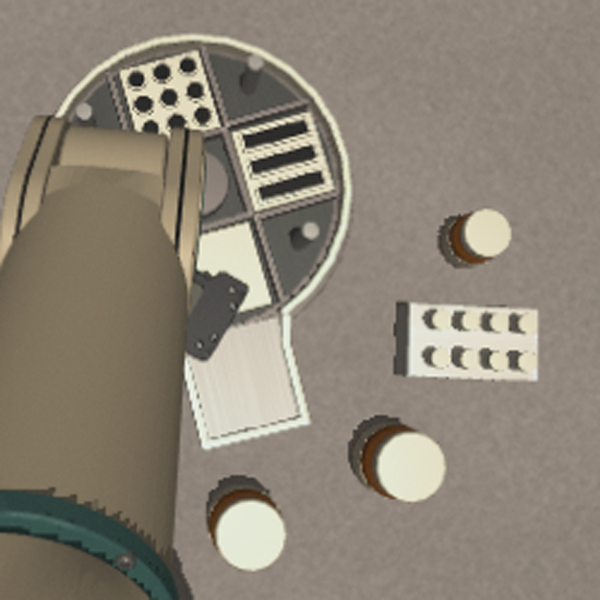

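```bash
cat >> h.py <<'E'
def posts(fn):
    p,im,de=load(fn)
    vv,uu=np.mgrid[0:384,0:512]; o,d=ray(p,np.c_[uu.ravel(),vv.ravel()]); W=(o+d*de.ravel()[:,None]).reshape(384,512,3)
    r=np.hypot(W[...,0]-AX[0],W[...,1]-AX[1]); m=(W[...,2]>.1)&(W[...,2]<.116)&(r<.14)
    n,l,s,c=cv2.connectedComponentsWithStats(m.astype(np.uint8))
    for i in range(1,n):
        if 25<s[i,4]<70:
            q=W[l==i].mean(0); e=q[:2]-AX; a=np.degrees(np.arctan2(e[1],e[0])); print('post',np.round(q*1000,1),s[i,4],'r',round(np.linalg.norm(e)*1000,1),'ang',round(a,2),'off target',round((a-(193.45-45)+45)%90-45,2))
    return W
E
python3 - <<'E'
from h import *
posts('top2')
E
```

```text
post [776.4 -35.3 108.3] 41 r 118.7 ang -29.03 off target 2.52
post [729.8 125.6 108.5] 47 r 118.1 ang 61.01 off target 2.56
post [615.  -82.  108.8] 45 r 119.1 ang -118.92 off target 2.63
```

```bash
python3 -m jog '[[[0,-0.25,0],0.02],[[0,-0.58,-0.01],0.045],[[0,-0.58,-0.01],0.045],[[0,-0.58,-0.01],0.045],[[0,-0.58,-0.01],0.045]]'
python3 - <<'E'
from h import *
st();snap('top','top3');posts('top3')
E
```

```text
time_s: 13.22
eef_pos: [0.5725, 0.085, 0.0772]
eef_rot: [-0.676, 0.206, 0.677, 0.206]
ft_force: [-1.5, 3.0, 6.5]
opening: 0.155
t13.22 pos [572.5  85.   77.2] yawY -123.8 tilt 0.08 F [-1.5  3.   6.5] op 0.155 q7 -2.05
post [774.2 -39.7 108.1] 42 r 119.0 ang -31.38 off target 0.17
post [733.9 123.5 108.9] 45 r 118.3 ang 58.79 off target 0.34
post [611.2 -79.7 109. ] 42 r 119.1 ang -121.04 off target 0.51
```

```bash
python3 -m jog '[[[0,0,0],0],[[0,0,0],0],[[0,0,0],0],[[-1,0,0],0],[[-4,0,0],0],[[-7,0,0],0],[[-8,0,0],0],[[-8,0,0],0]]' 0.55
python3 - <<'E'
from h import *
st();snap('top','top4');posts('top4');p,im,de=snap('wrist','wrist4')
print(AX+.092*U,AX+.206*U); x,y=AX+.085*U; go(x,y,.12,-76.55)
E
```

```text
time_s: 13.93
eef_pos: [0.5756, 0.0851, 0.1601]
eef_rot: [0.679, -0.205, -0.675, -0.206]
ft_force: [0.0, 0.3, -0.3]
opening: 0.554
t13.93 pos [575.6  85.1 160.1] yawY -123.8 tilt 0.35 F [ 0.   0.3 -0.3] op 0.554 q7 -2.1
post [774.2 -39.6 108.5] 41 r 119.0 ang -31.38 off target 0.17
post [611.  -79.6 109. ] 44 r 119.1 ang -121.17 off target 0.38
[0.58312326 0.0009011 ] [ 0.47224991 -0.02561492]
row [3.67, 5.94, -6.02] -0.824 dist mm 92.2
```

View pics/wrist4.png

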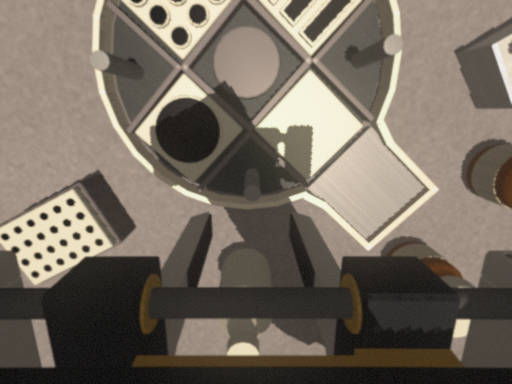

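The bay with the flat lid at wrist (312,120) lines up with the ledge at (370,190). I'll bring the half-open fingers over the lid, jaws across the ledge.

```bash
python3 -m jog '[[[0,1.5,-1.5],-0.12],[[0,3,-3],-0.24],[[0,4.5,-4.5],-0.36],[[0,5.9,-6],-0.48],[[0,5.9,-6],-0.6],[[0,5.9,-6],-0.72],[[0,5.9,-6],-0.824],[[3,5.9,-6],-0.824],[[6,5.9,-6],-0.824],[[8,5.9,-6],-0.824],[[9.5,5.9,-6],-0.824],[[10,5.9,-6],-0.824],[[10,5.9,-6],-0.824],[[10,5.9,-6],-0.824]]' 0.5
python3 - <<'E'
from h import *
o,R=st(); d=o['eef_pos'][:2]-AX; print('r',d@U*1000,'lat',d@V*1000); print('slide dir in tool',R.T@np.r_[U,0]); x,y=AX+.085*U; go(x,y,.046,-76.55)
E
```

```text
time_s: 15.2
eef_pos: [0.59, 0.0029, 0.0564]
eef_rot: [-0.702, -0.083, 0.703, -0.083]
ft_force: [0.8, -0.2, 0.7]
opening: 0.5
t15.20 pos [590.    2.9  56.4] yawY -76.6 tilt 0.07 F [ 0.8 -0.2  0.7] op 0.5 q7 -1.27
r 84.89294990570166 lat -0.3049699334911893
slide dir in tool [1.18406532e-03 8.65081680e-05 9.99999295e-01]
row [1.04, 0.03, 0.01] -0.0 dist mm 10.4
```

Perfectly aligned: the slide direction is tool +z. Descending gently onto the lid.

```bash
python3 -m jog '[[[0.4,0,0],0],[[0.8,0,0],0],[[1.0,0,0],0],[[1.1,0,0],0],[[1.1,0,0],0],[[1.1,0,0],0]]'; python3 -m jog '[[[0.1,0,0],0],[[0.1,0,0],0],[[0.1,0,0],0]]'
```

```text
time_s: 15.7
eef_pos: [0.5905, 0.0029, 0.0461]
eef_rot: [0.702, 0.083, -0.702, 0.083]
ft_force: [-0.2, -0.5, 0.3]
opening: 0.5
time_s: 15.95
eef_pos: [0.5904, 0.0029, 0.0449]
eef_rot: [0.702, 0.083, -0.702, 0.083]
ft_force: [-0.4, 0.1, -0.2]
opening: 0.501
```

```bash
python3 -m jog '[[[0.1,0,0],0],[[0.1,0,0],0],[[0.1,0,0],0]]';python3 -m jog '[[[0.1,0,0],0],[[0.1,0,0],0],[[0.1,0,0],0]]'
```

```text
time_s: 16.2
eef_pos: [0.5903, 0.0029, 0.0438]
eef_rot: [-0.702, -0.083, 0.702, -0.083]
ft_force: [-0.5, -0.4, -0.2]
opening: 0.5
time_s: 16.45
eef_pos: [0.5903, 0.0029, 0.0428]
eef_rot: [-0.702, -0.083, 0.702, -0.083]
ft_force: [-0.2, 0.1, -1.5]
opening: 0.501
```

```bash
python3 -m jog '[[[0.1,0,0],0],[[0.1,0,0],0],[[0.1,0,0],0]]';python3 - <<'E'
from h import *
p,im,de=snap('scene','scene5'); cv2.imwrite('pics/scene5c.png',cv2.resize(im[140:290,140:320,::-1],None,fx=4,fy=4,interpolation=cv2.INTER_CUBIC))
print(proj(p,[[.5903,.0029,.043]]))
E
```

```text
time_s: 16.7
eef_pos: [0.5903, 0.0029, 0.0418]
eef_rot: [-0.702, -0.083, 0.702, -0.083]
ft_force: [0.2, -0.3, 0.6]
opening: 0.498
[[239.94393877 209.57640721]]
```

View pics/scene5c.png

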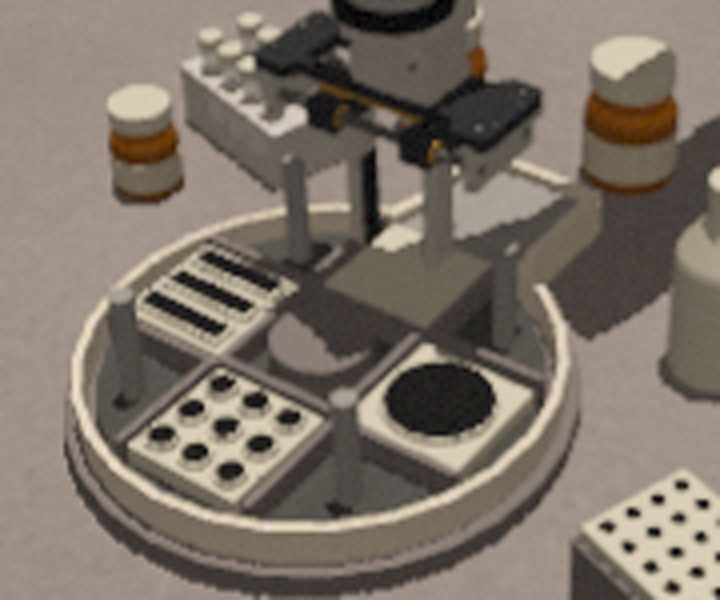

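Run:
```python
from h import *
p,im,de=load('scene5')
def cp(X): return ((proj(p,X)-[140,140])*4).round(0).tolist()
def pt(r,l,z): return np.r_[AX+r*U+l*V,z]
print('cassette corners',cp([pt(50,0,0)*0+pt(.05,-.042,.046),pt(.05,.042,.046),pt(.134,.042,.046),pt(.134,-.042,.046)]))
print('fingers',cp([pt(.085,-.03,.043),pt(.085,.03,.043)]), 'post',cp([pt(.119*.7071,-.119*.7071,.11),pt(.119*.7071,.119*.7071,.11)]))
print('hub',cp([np.r_[AX,.056]]))
# depth along columns
W=None
for q in [(437,255),(437,262),(437,272),(437,285),(400,280),(370,230),(372,245),(372,260),(400,240),(350,285)]:
    u,v=q[0]/4+140,q[1]/4+140; X=depthpt(p,de,[(u,v)])[0]; e=X[:2]-AX; print(q,'r %.0f lat %.0f z %.0f'%(e@U*1000,e@V*1000,X[2]*1000), im[int(v),int(u)])
cv2.imwrite('pics/scene5d.png',cv2.resize(im[180:235,205:275,::-1],None,fx=10,fy=10,interpolation=cv2.INTER_CUBIC))
```

```text
cassette corners [[421.0, 325.0], [318.0, 280.0], [392.0, 217.0], [492.0, 258.0]]
fingers [[437.0, 293.0], [364.0, 263.0]] post [[505.0, 241.0], [294.0, 157.0]]
hub [[321.0, 332.0]]
(437, 255) r 79 lat -36 z 82 [96 88 82]
(437, 262) r 108 lat -15 z 48 [95 88 83]
(437, 272) r 105 lat -16 z 42 [107  98  82]
(437, 285) r 91 lat -26 z 44 [109  99  85]
(400, 280) r 80 lat -4 z 46 [108 100  86]
(370, 230) r 85 lat 24 z 73 [26 23 25]
(372, 245) r 104 lat 38 z 42 [162 152 132]
(372, 260) r 87 lat 24 z 47 [109 101  85]
(400, 240) r 115 lat 21 z 47 [215 205 182]
(350, 285) r 61 lat 24 z 42 [108 101  88]
```

View pics/scene5d.png

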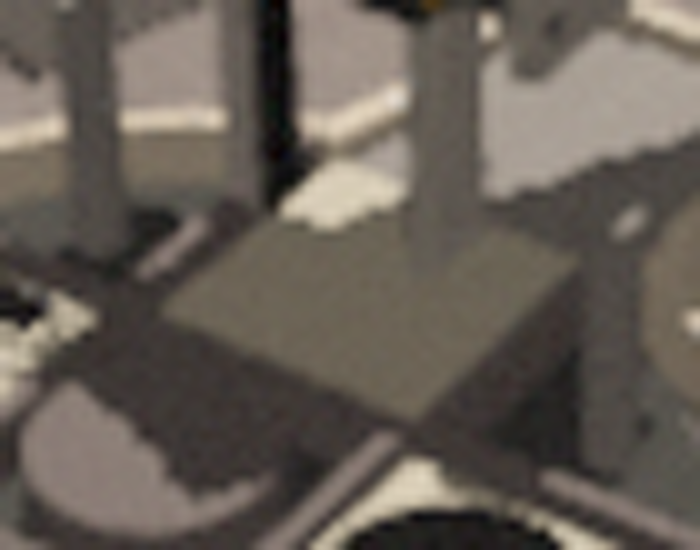

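Run:
```python
from h import *
p,im,de=load('scene5')
def pt(r,l,z): return np.r_[AX+r*U+l*V,z]
for z in [.04,.05,.06,.07,.08]: print(z,((proj(p,[pt(.085,-.036,z),pt(.085,.024,z)])-[140,140])*4).round(0).tolist())
for v in range(196,216):
    X=depthpt(p,de,[(249,v)])[0]; e=X[:2]-AX; print(v,(v-140)*4,'r %.0f lat %.0f z %.0f'%(e@U*1000,e@V*1000,X[2]*1000),im[v,249])
```

```text
0.04 [[444.0, 300.0], [371.0, 269.0]]
0.05 [[444.0, 288.0], [371.0, 257.0]]
0.06 [[444.0, 277.0], [370.0, 246.0]]
0.07 [[443.0, 265.0], [370.0, 234.0]]
0.08 [[443.0, 252.0], [369.0, 222.0]]
196 224 r 78 lat -35 z 107 [98 91 85]
197 228 r 79 lat -35 z 103 [97 87 82]
198 232 r 80 lat -34 z 99 [94 88 79]
199 236 r 79 lat -35 z 97 [93 86 81]
200 240 r 79 lat -35 z 94 [91 86 78]
201 244 r 78 lat -36 z 91 [89 84 75]
202 248 r 78 lat -35 z 87 [92 86 77]
203 252 r 77 lat -36 z 86 [96 88 82]
204 256 r 78 lat -35 z 81 [94 86 79]
205 260 r 80 lat -34 z 76 [95 88 83]
206 264 r 107 lat -14 z 47 [99 93 82]
207 268 r 103 lat -17 z 47 [104  95  83]
208 272 r 105 lat -16 z 42 [107  98  82]
209 276 r 101 lat -18 z 42 [105  98  83]
210 280 r 93 lat -24 z 47 [108  98  86]
211 284 r 91 lat -25 z 45 [109  99  85]
212 288 r 85 lat -30 z 47 [109 100  85]
213 292 r 83 lat -31 z 46 [107 101  87]
214 296 r 79 lat -34 z 47 [111 103  88]
215 300 r 80 lat -33 z 42 [109  99  86]
```

The lid is where expected (z≈46), but the fingers visibly end at z≈73 while the TCP reads 42, so the fingertips are about 30 mm shorter than reported. I'll check the gripper body height before going lower.

Run:
```python
from h import *
p,im,de=load('scene5')
vv,uu=np.mgrid[0:384,0:512]; o,d=ray(p,np.c_[uu.ravel(),vv.ravel()]); W=(o+d*de.ravel()[:,None]).reshape(384,512,3)
e=W[...,:2]-AX; r=e@U; l=e@V
m=(np.abs(r-.085)<.06)&(np.abs(l)<.1)&(W[...,2]>.06)&(W[...,2]<.3)
m&=~((np.hypot(r-.0841,np.abs(l)-.0841)<.016)&(W[...,2]<.115))
# for lat bins, min z & count
for a in np.arange(-.1,.1,.01):
    k=m&(l>=a)&(l<a+.01)
    if k.sum()>3:
        z=np.sort(W[...,2][k]); print('lat %.0f'%(a*1000),k.sum(),'z %.0f'%(z[1]*1000),'r %.0f..%.0f'%(r[k].min()*1000,r[k].max()*1000), 'hist',np.histogram(z,[.06,.08,.1,.11,.12,.13,.14,.15,.16,.18,.2,.25])[0])
```

```text
lat -90 191 z 167 r 49..120 hist [ 0  0  0  0  0  0  0  0 34 61 96]
lat -80 151 z 165 r 50..118 hist [ 0  0  0  0  0  0  0  0 50 24 77]
lat -70 80 z 178 r 51..121 hist [ 0  0  0  0  0  0  0  0  3  8 69]
lat -60 62 z 177 r 57..108 hist [ 0  0  0  0  0  0  0  0  4  8 50]
lat -50 219 z 164 r 50..114 hist [  0   0   0   0   0   0   0   0  25  43 135]
lat -40 535 z 76 r 49..118 hist [  8  32  18  19  16  19  18   5  13  33 135]
lat -30 260 z 70 r 50..117 hist [ 4 14  7  5  7  6  6  1  6 24 46]
lat -20 164 z 179 r 46..116 hist [ 0  0  0  0  0  0  0  0  3 14 57]
lat -10 135 z 178 r 46..68 hist [ 0  0  0  0  0  0  0  0  3 18 47]
lat -0 122 z 179 r 46..67 hist [ 0  0  0  0  0  0  0  0  3 15 50]
lat 10 91 z 178 r 49..68 hist [ 0  0  0  0  0  0  0  0  2 14 36]
lat 20 274 z 68 r 50..97 hist [21 40 18 13 23 19 22 10 35 42 13]
lat 30 100 z 79 r 50..79 hist [ 2 11  6  3  6  6  6  4 11 29 12]
lat 40 50 z 171 r 50..103 hist [ 0  0  0  0  0  0  0  0 10 22 18]
lat 50 62 z 179 r 53..109 hist [ 0  0  0  0  0  0  0  0  5 13 44]
lat 60 94 z 178 r 49..114 hist [ 0  0  0  0  0  0  0  0  6 25 63]
lat 70 144 z 166 r 50..119 hist [ 0  0  0  0  0  0  0  0 43 43 58]
lat 80 56 z 189 r 51..119 hist [ 0  0  0  0  0  0  0  0  0  8 48]
```

The body at z≈165 and the tip at about 70 match the tool's spec (97 mm apart). So the fingers are the right length and the reported z is about 27 mm too low. I'll continue down using force feedback.

```bash
python3 -m jog '[[[0.5,0,0],0],[[1,0,0],0],[[1.5,0,0],0],[[1.8,0,0],0],[[1.8,0,0],0],[[1.8,0,0],0]]';python3 -m jog '[[[0.1,0,0],0],[[0.2,0,0],0],[[0.2,0,0],0]]';python3 -m jog '[[[0.1,0,0],0],[[0.2,0,0],0],[[0.2,0,0],0]]'
```

```text
time_s: 17.25
eef_pos: [0.5901, 0.0029, 0.0235]
eef_rot: [-0.702, -0.083, 0.702, -0.083]
ft_force: [-1.3, -0.1, 0.8]
opening: 0.5
time_s: 17.5
eef_pos: [0.5904, 0.0029, 0.0219]
eef_rot: [0.702, 0.083, -0.702, 0.083]
ft_force: [-0.5, -0.4, 0.4]
opening: 0.503
time_s: 17.75
eef_pos: [0.5907, 0.0029, 0.0207]
eef_rot: [0.702, 0.083, -0.702, 0.083]
ft_force: [-1.7, -0.4, 7.1]
opening: 0.499
```

Contact at a reading of 20.7 mm with 7 N. I'll drag outward, pressing lightly.

```bash
python3 -m jog '[[[0.05,0,0.2],0],[[0.05,0,0.6],0],[[0.05,0,1],0],[[0.05,0,1.4],0],[[0.05,0,1.8],0],[[0.05,0,2.2],0],[[0.05,0,2.6],0],[[0.05,0,3],0],[[0.05,0,3],0]]'
python3 - <<'E'
from h import *
o,R=st(); d=o['eef_pos'][:2]-AX; print('r',d@U*1000,'lat',d@V*1000)
p,im,de=snap('scene','scene6'); cv2.imwrite('pics/scene6c.png',cv2.resize(im[140:290,140:320,::-1],None,fx=4,fy=4,interpolation=cv2.INTER_CUBIC))
E
```

```text
time_s: 18.5
eef_pos: [0.5625, -0.0042, 0.0207]
eef_rot: [0.703, 0.083, -0.701, 0.083]
ft_force: [0.2, -1.2, 7.2]
opening: 0.502
t18.50 pos [562.5  -4.2  20.7] yawY -76.6 tilt 0.19 F [ 0.2 -1.2  7.2] op 0.502 q7 -1.25
r 113.19845118866976 lat 0.17322242401186447
```

View pics/scene6c.png

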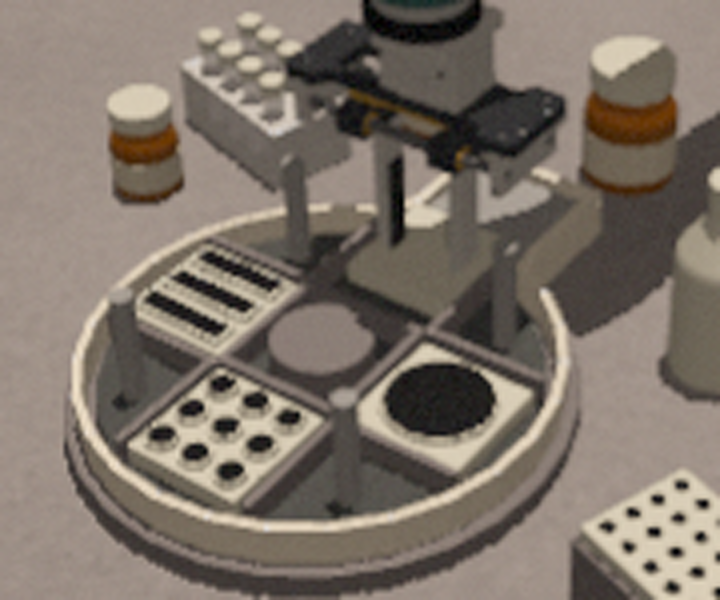

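The cassette follows the fingers straight through the gate. Continuing.

```bash
python3 -m jog '[[[0,0,0.4],0],[[0,0,0.8],0],[[0,0,1.2],0],[[0,0,1.6],0],[[0.03,0,2],0],[[0.05,0,2.4],0],[[0.08,0,2.8],0],[[0.1,0,3.2],0],[[0.12,0,3.6],0],[[0.15,0,4],0],[[0.15,0,4],0]]'
python3 - <<'E'
from h import *
o,R=st(); d=o['eef_pos'][:2]-AX; print('r',d@U*1000,'lat',d@V*1000)
E
```

```text
time_s: 19.47
eef_pos: [0.5263, -0.0134, 0.0203]
eef_rot: [0.705, 0.082, -0.699, 0.083]
ft_force: [1.6, -1.0, 14.9]
opening: 0.498
t19.47 pos [526.3 -13.4  20.3] yawY -76.6 tilt 0.48 F [ 1.6 -1.  14.9] op 0.498 q7 -1.23
r 150.57391716079798 lat 0.7323475773564139
```

```bash
python3 -m jog '[[[0,0,0.4],0],[[0,0,0.8],0],[[0,0,1.2],0],[[0,0,1.6],0],[[0,0,2],0],[[0,0,2.4],0],[[0,0,2.8],0],[[0,0,3.2],0],[[0,0,3.2],0],[[0,0,3.2],0]]'
python3 - <<'E'
from h import *
o,R=st(); d=o['eef_pos'][:2]-AX; print('r',d@U*1000,'lat',d@V*1000)
p,im,de=snap('scene','scene7'); cv2.imwrite('pics/scene7c.png',cv2.resize(im[140:290,140:320,::-1],None,fx=4,fy=4,interpolation=cv2.INTER_CUBIC))
E
```

```text
time_s: 20.3
eef_pos: [0.4928, -0.021, 0.0191]
eef_rot: [0.703, 0.083, -0.701, 0.083]
ft_force: [-0.7, -0.3, 11.2]
opening: 0.502
t20.30 pos [492.8 -21.   19.1] yawY -76.6 tilt 0.2 F [-0.7 -0.3 11.2] op 0.502 q7 -1.22
r 184.98032327421623 lat 0.3109568693261261
```

View pics/scene7c.png

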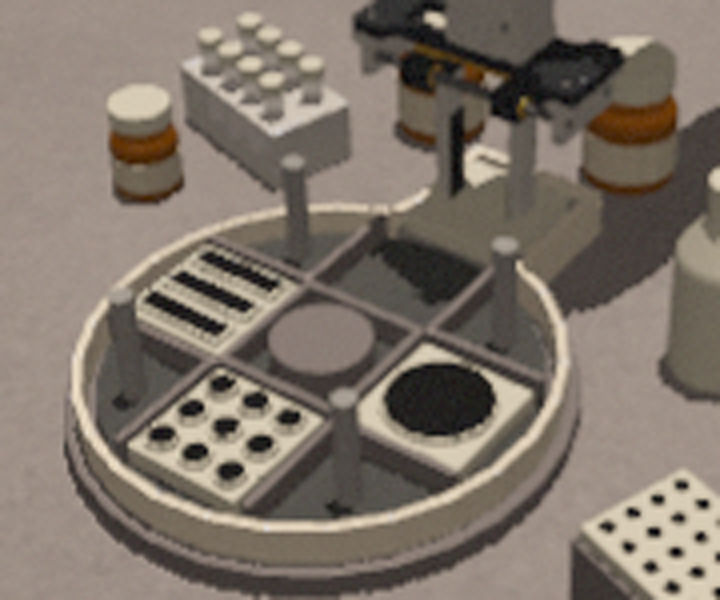

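The bay is now empty and the cassette lies on the ledge; a gap to the end stop remains at crop (490,163). Continuing to the stop.

```bash
python3 -m jog '[[[0,0,0.3],0],[[0,0,0.6],0],[[0,0,0.9],0],[[0,0,1.1],0],[[0,0,1.3],0],[[0,0,1.5],0],[[0,0,1.7],0],[[0,0,1.7],0],[[0,0,1.7],0]]'
python3 - <<'E'
from h import *
o,R=st(); d=o['eef_pos'][:2]-AX; print('r',d@U*1000,'lat',d@V*1000)
E
```

```text
time_s: 21.1
eef_pos: [0.4771, -0.0248, 0.0191]
eef_rot: [0.704, 0.083, -0.701, 0.083]
ft_force: [1.1, 0.3, 10.5]
opening: 0.501
t21.10 pos [477.1 -24.8  19.1] yawY -76.6 tilt 0.28 F [ 1.1  0.3 10.5] op 0.501 q7 -1.21
r 201.06820447774237 lat 0.3814478255034573
```

```bash
python3 -m jog '[[[0,0,0.2],0],[[0,0,0.4],0],[[0,0,0.6],0],[[0,0,0.6],0],[[0,0,0.6],0]]'; python3 -m jog '[[[-1,0,0],0],[[-3,0,0],0],[[-6,0,0],0],[[-9,0,0],0],[[-10,0,0],0],[[-10,0,0],0]]'
python3 - <<'E'
from h import *
o,R=st(); d=o['eef_pos'][:2]-AX; print('r',d@U*1000,'lat',d@V*1000)
p,im,de=snap('scene','scene8'); cv2.imwrite('pics/scene8c.png',cv2.resize(im[150:220,210:310,::-1],None,fx=7,fy=7,interpolation=cv2.INTER_CUBIC))
p,im,de=snap('wrist','wrist8')
E
```

```text
time_s: 21.52
eef_pos: [0.4724, -0.026, 0.0192]
eef_rot: [0.705, 0.083, -0.7, 0.083]
ft_force: [1.7, 0.1, 8.7]
opening: 0.499
time_s: 22.02
eef_pos: [0.4704, -0.0263, 0.1206]
eef_rot: [0.704, 0.083, -0.701, 0.083]
ft_force: [0.7, -0.6, 0.8]
opening: 0.499
t22.02 pos [470.4 -26.3 120.6] yawY -76.6 tilt 0.28 F [ 0.7 -0.6  0.8] op 0.499 q7 -1.24
r 208.0085416493967 lat 0.24618312796919478
```

View pics/scene8c.png

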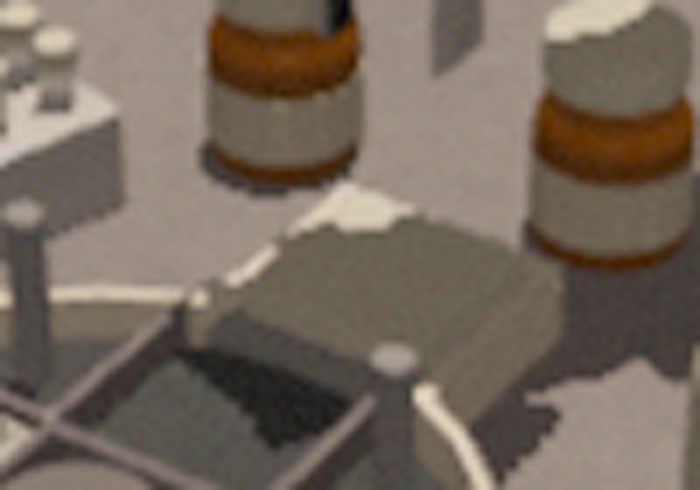

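View pics/wrist8.png

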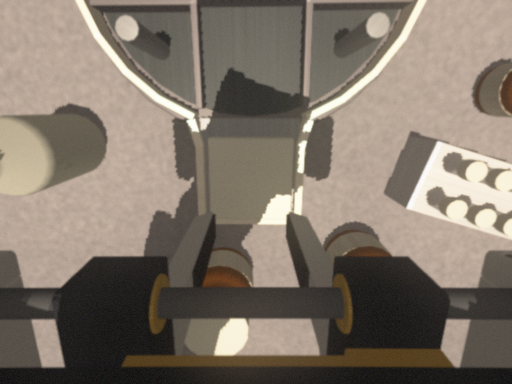

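It looks home in both views. I'll confirm by pushing its back edge from behind against the stop.

```bash
python3 -m jog '[[[0,0,-2],0],[[0,0,-4],0],[[0,0,-6.4],0],[[0,0,-6.4],0],[[0,0,-6.4],0],[[0,0,-6.4],0],[[3,0,-6.4],0],[[6,0,-6.4],0],[[9,0,-6.4],0],[[10,0,-6.4],0],[[10.6,0,-6.4],0],[[10.8,0,-6.4],0],[[10.8,0,-6.4],0],[[10.8,0,-6.4],0]]' 0.4
python3 - <<'E'
from h import *
o,R=st(); d=o['eef_pos'][:2]-AX; print('r',d@U*1000,'lat',d@V*1000)
E
```

```text
time_s: 23.28
eef_pos: [0.532, -0.0114, 0.0111]
eef_rot: [0.703, 0.083, -0.702, 0.083]
ft_force: [0.1, 0.0, 0.6]
opening: 0.398
t23.28 pos [532.  -11.4  11.1] yawY -76.6 tilt 0.12 F [0.1 0.  0.6] op 0.398 q7 -1.24
r 144.61273810221067 lat 0.07195188149713982
```

```bash
python3 -m jog '[[[0,0,0.3],0],[[0,0,0.6],0],[[0,0,0.8],0],[[0,0,1],0],[[0,0,1],0],[[0,0,1],0]]'; python3 -m jog '[[[0,0,0.1],0],[[0,0,0.2],0],[[0,0,0.2],0],[[0,0,0.2],0]]'; python3 -m jog '[[[0,0,0.1],0],[[0,0,0.2],0],[[0,0,0.2],0],[[0,0,0.2],0]]';  python3 - <<'E'
from h import *
o,R=st(); d=o['eef_pos'][:2]-AX; print('r',d@U*1000,'lat',d@V*1000)
E
```

```text
time_s: 23.78
eef_pos: [0.5257, -0.0128, 0.0112]
eef_rot: [0.705, 0.083, -0.699, 0.083]
ft_force: [4.7, 2.0, 0.8]
opening: 0.401
time_s: 24.12
eef_pos: [0.5257, -0.0128, 0.0115]
eef_rot: [0.706, 0.083, -0.698, 0.083]
ft_force: [8.5, 3.3, -0.1]
opening: 0.399
time_s: 24.45
eef_pos: [0.5257, -0.0128, 0.0119]
eef_rot: [0.708, 0.083, -0.697, 0.083]
ft_force: [10.1, 3.6, 0.5]
opening: 0.4
t24.45 pos [525.7 -12.8  11.9] yawY -76.5 tilt 0.88 F [10.1  3.6  0.5] op 0.4 q7 -1.23
r 151.03367717160967 lat 0.00832691782514522
```

It is firmly stopped: 10 N of push gives no motion. I'll retreat and measure where it lies from the fixed cameras.

```bash
python3 -m jog '[[[0,0,-0.6],0],[[0,0,-0.8],0],[[-3,0,-0.8],0],[[-6,0,-0.8],0],[[-9,0,-0.8],0],[[-12,0,-0.8],0],[[-14,0,-0.8],0],[[-14,3,-0.8],0],[[-14,7,-0.8],0],[[-14,11,-0.8],0],[[-14,15,-0.8],0],[[-14,19,-0.8],0],[[-14,23,-0.8],0],[[-14,26,-0.8],0],[[-14,28,-0.8],0],[[-14,28,-0.8],0],[[-14,28,-0.8],0],[[-14,28,-0.8],0]]'
python3 - <<'E'
from h import *
st(); p,im,de=snap('top','top9'); cv2.imwrite('pics/top9c.png',cv2.resize(im[75:325,195:445,::-1],None,fx=2.4,fy=2.4,interpolation=cv2.INTER_CUBIC))
cv2.imwrite('pics/top9d.png',cv2.resize(im[195:270,255:340,::-1],None,fx=8,fy=8,interpolation=cv2.INTER_CUBIC))
posts('top9')
p,im,de=snap('scene','scene9'); cv2.imwrite('pics/scene9c.png',cv2.resize(im[150:220,210:310,::-1],None,fx=7,fy=7,interpolation=cv2.INTER_CUBIC))
E
```

```text
time_s: 25.95
eef_pos: [0.5893, -0.2832, 0.1492]
eef_rot: [-0.702, -0.084, 0.703, -0.082]
ft_force: [0.4, -0.5, -0.4]
opening: 0.396
t25.95 pos [ 589.3 -283.2  149.2] yawY -76.5 tilt 0.17 F [ 0.4 -0.5 -0.4] op 0.396 q7 -0.84
post [774.4 -39.7 108. ] 41 r 119.2 ang -31.35 off target 0.2
post [733.8 123.4 108.8] 46 r 118.2 ang 58.81 off target 0.36
post [611.  -79.6 108.7] 44 r 119.1 ang -121.14 off target 0.41
post [570.5  82.9 109.4] 42 r 118.8 ang 149.31 off target 0.86
```

View pics/top9d.png

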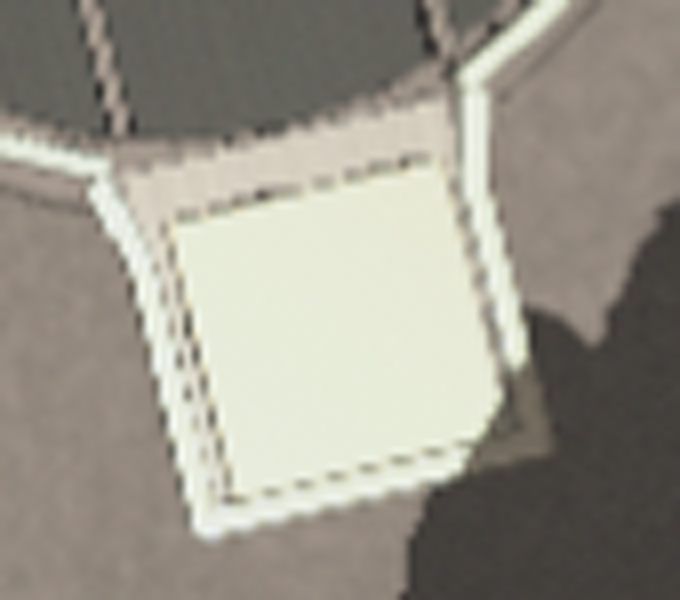

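View pics/scene9c.png

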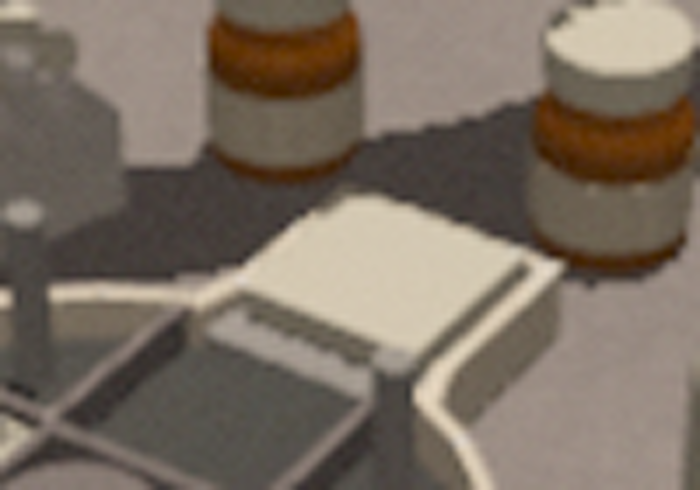

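View pics/top9c.png

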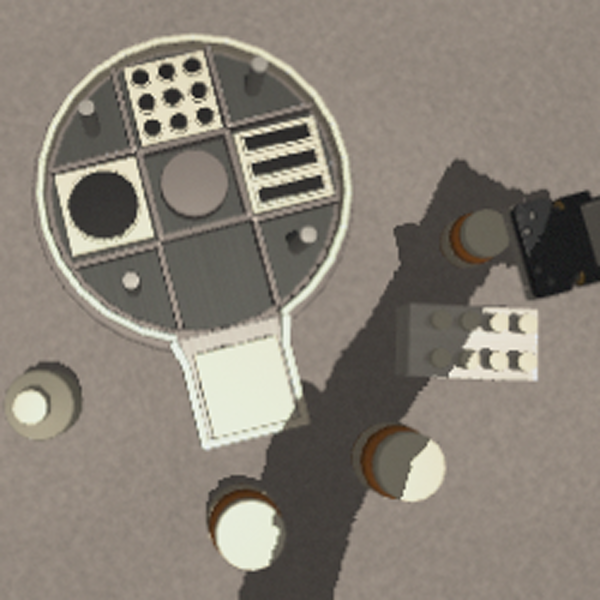

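Run:
```python
from h import *
p,im,de=load('top9')
def rl(c,z):
    X=plane(p,(np.array(c,float)/8+[255,195]-[0.44,0.44]),z); e=X[:,:2]-AX
    return np.c_[e@U,e@V].round(4)*1000
print('back edge',rl([(175,225),(437,165)],.0445))
print('front edge',rl([(228,497),(400,458)],.0445))
print('stop outer',rl([(207,537),(400,490)],.038),'stop inner top',rl([(230,505),(400,465)],.038))
q=[]
for c in [(238,350),(300,350),(400,300),(250,470),(350,440),(420,200),(220,240)]: 
    X=depthpt(p,de,[np.array(c)/8+[255,195]])[0]; q.append(round(X[2]*1000,1))
print('lid z',q)
```

```text
back edge [[163.7 -38.7]
 [165.3  40.1]]
front edge [[244.  -43. ]
 [245.2   8.3]]
stop outer [[254.3 -51.6]
 [254.8   6.6]] stop inner top [[246.9 -42.8]
 [247.7   8.4]]
lid z [np.float64(42.3), np.float64(42.4), np.float64(45.2), np.float64(46.1), np.float64(44.9), np.float64(46.4), np.float64(44.6)]
```

The back edge is at r≈164.5 (ideal 164) and the lid is level. But the push contact came about 5 mm earlier than the finger width suggests, so I'll repeat it and look while pressing.

```bash
python3 -m jog '[[[0,-4,0],0],[[0,-8,0],0],[[0,-12,0],0],[[0,-16,0],0],[[0,-20,0],0],[[0,-24,0],0],[[0,-28,0],0],[[0,-28,0],0],[[0,-28,0],0],[[3,-28,0],0],[[6,-28,0],0],[[9,-28,0],0],[[12,-28,0],0],[[13.5,-28,0],0],[[13.7,-28,0],0],[[13.7,-28,0],0],[[13.7,-28,0],0]]'; python3 -m jog '[[[0,0,0.3],0],[[0,0,0.6],0],[[0,0,0.9],0],[[0,0,1.2],0],[[0,0,1.4],0],[[0,0,1.4],0],[[0,0,1.4],0]]'
python3 - <<'E'
from h import *
o,R=st(); d=o['eef_pos'][:2]-AX; print('r',d@U*1000,'lat',d@V*1000)
p,im,de=snap('scene','scene10'); cv2.imwrite('pics/scene10c.png',cv2.resize(im[150:220,210:310,::-1],None,fx=7,fy=7,interpolation=cv2.INTER_CUBIC))
snap('top','top10')
E
```

```text
time_s: 27.47
eef_pos: [0.5251, -0.0138, 0.013]
eef_rot: [-0.702, -0.082, 0.702, -0.083]
ft_force: [-0.3, -0.3, 0.1]
opening: 0.401
time_s: 28.05
eef_pos: [0.5115, -0.016, 0.013]
eef_rot: [0.702, 0.083, -0.702, 0.083]
ft_force: [-0.6, -0.1, 0.3]
opening: 0.397
t28.05 pos [511.5 -16.   13. ] yawY -76.6 tilt 0.0 F [-0.6 -0.1  0.3] op 0.397 q7 -1.22
r 165.592934302113 lat -0.26772503306918966
```

View pics/scene10c.png

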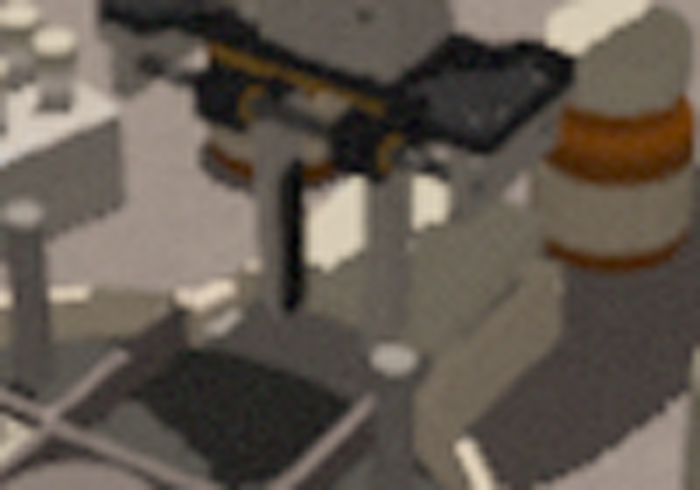

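Run:
```python
from h import *
def col(fn,us):
    p,im,de=load(fn)
    for u in us:
        out=[]
        for v in range(170,206,2):
            X=depthpt(p,de,[(u,v)])[0]; e=X[:2]-AX; out.append('%d:(%.0f,%.0f,%.0f)'%(v,e@U*1000,e@V*1000,X[2]*1000))
        print(fn,u,' '.join(out))
col('scene10',[266,249])
for fn in ('scene8','scene9','scene10'):
    p,im,de=load(fn)
    vv,uu=np.mgrid[0:384,0:512]; o,d=ray(p,np.c_[uu.ravel(),vv.ravel()]); W=(o+d*de.ravel()[:,None]).reshape(384,512,3)
    e=W[...,:2]-AX; r=e@U; l=e@V; m=(W[...,2]>.040)&(W[...,2]<.051)&(r>.15)&(r<.26)&(np.abs(l)<.044)
    print(fn,m.sum(),np.percentile(r[m],[1,5,50,95,99]).round(3),W[...,2][m].mean())
```

```text
scene10 266 170:(146,-43,152) 172:(140,-47,151) 174:(159,-35,129) 176:(162,-33,120) 178:(167,-29,109) 180:(167,-30,103) 182:(165,-31,98) 184:(164,-31,92) 186:(164,-31,85) 188:(166,-30,77) 190:(166,-30,71) 192:(167,-30,63) 194:(163,-33,60) 196:(165,-31,51) 198:(179,-22,32) 200:(85,-83,110) 202:(75,-89,113) 204:(78,-88,104)
scene10 249 170:(160,21,120) 172:(157,19,116) 174:(160,21,108) 176:(160,21,101) 178:(157,20,97) 180:(158,21,89) 182:(159,21,81) 184:(160,23,73) 186:(158,21,68) 188:(157,21,62) 190:(155,19,57) 192:(157,21,48) 194:(159,22,39) 196:(166,27,26) 198:(155,19,30) 200:(148,14,29) 202:(139,8,30) 204:(131,3,31)
scene8 542 [0.16  0.163 0.2   0.24  0.245] 0.044670444895353136
scene9 533 [0.16  0.163 0.2   0.241 0.245] 0.04466337240034436
scene10 270 [0.156 0.159 0.199 0.236 0.253] 0.047119776016495515
```

Run:
```python
from h import *
p,im,de=snap('wrist','wrist10')
p,im,de=load('top10'); cv2.imwrite('pics/top10d.png',cv2.resize(im[185:270,245:340,::-1],None,fx=7,fy=7,interpolation=cv2.INTER_CUBIC))
```

```text
(no output)
```

View pics/wrist10.png

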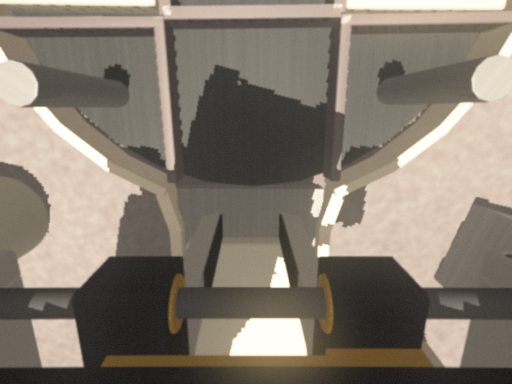

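View pics/top10d.png

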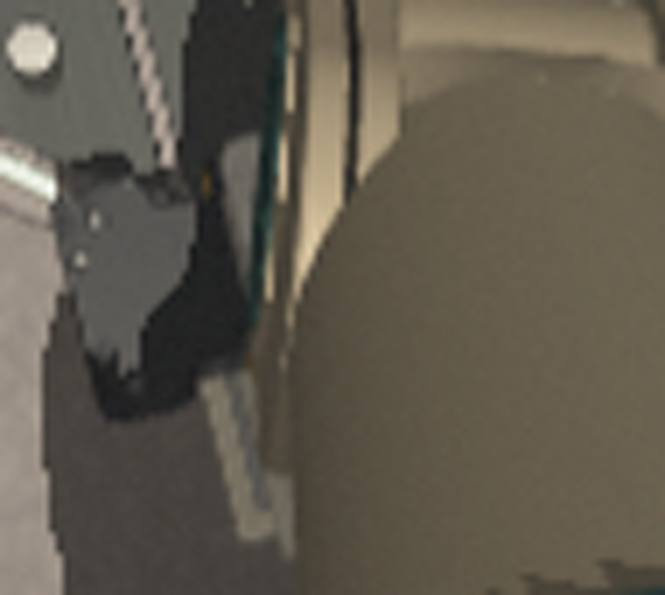

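```bash
python3 -m jog '[[[-3,0,0],0],[[-6,0,0],0],[[-9,0,0],0],[[-12,0,0],0],[[-12,0,0],0],[[-12,4,0],0],[[-12,8,0],0],[[-12,12,0],0],[[-12,16,0],0],[[-12,20,0],0],[[-12,24,0],0],[[-12,28,0],0],[[-12,28,0],0],[[-12,28,0],0],[[-12,28,0],0]]'
python3 - <<'E'
from h import *
st(); p,im,de=snap('top','top11'); 
cv2.imwrite('pics/top11d.png',cv2.resize(im[195:270,255:340,::-1],None,fx=8,fy=8,interpolation=cv2.INTER_CUBIC))
p,im,de=snap('scene','scene11'); cv2.imwrite('pics/scene11c.png',cv2.resize(im[150:220,210:310,::-1],None,fx=7,fy=7,interpolation=cv2.INTER_CUBIC))
for fn in ('scene9','scene11'):
    p,im,de=load(fn)
    vv,uu=np.mgrid[0:384,0:512]; o,d=ray(p,np.c_[uu.ravel(),vv.ravel()]); W=(o+d*de.ravel()[:,None]).reshape(384,512,3)
    e=W[...,:2]-AX; r=e@U; l=e@V; m=(W[...,2]>.040)&(W[...,2]<.056)&(r>.15)&(r<.27)&(np.abs(l)<.044)
    print(fn,m.sum(),np.percentile(r[m],[1,5,50,95,99]).round(3),W[...,2][m].mean())
E
```

```text
time_s: 29.45
eef_pos: [0.5762, -0.2873, 0.1318]
eef_rot: [-0.702, -0.083, 0.703, -0.082]
ft_force: [0.0, 0.5, -0.3]
opening: 0.401
t29.45 pos [ 576.2 -287.3  131.8] yawY -76.6 tilt 0.13 F [ 0.   0.5 -0.3] op 0.401 q7 -0.83
scene9 533 [0.16  0.163 0.2   0.241 0.245] 0.04466337240034436
scene11 577 [0.18  0.182 0.216 0.256 0.263] 0.04948156247057516
```

View pics/top11d.png

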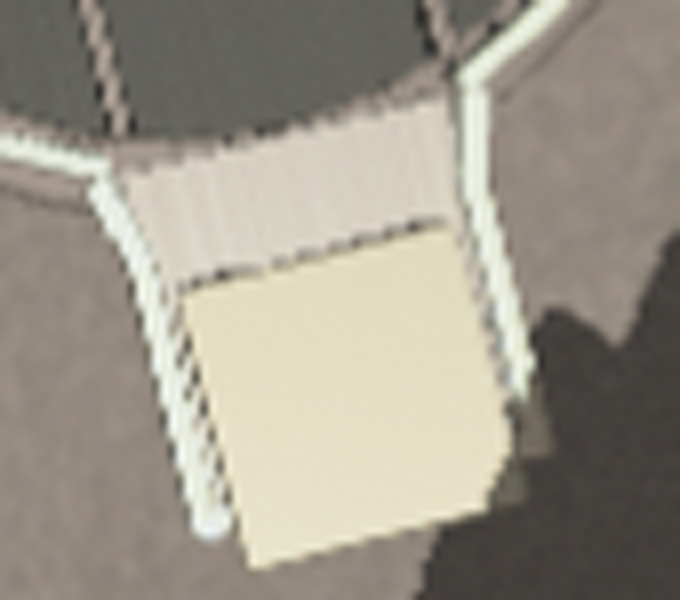

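View pics/scene11c.png

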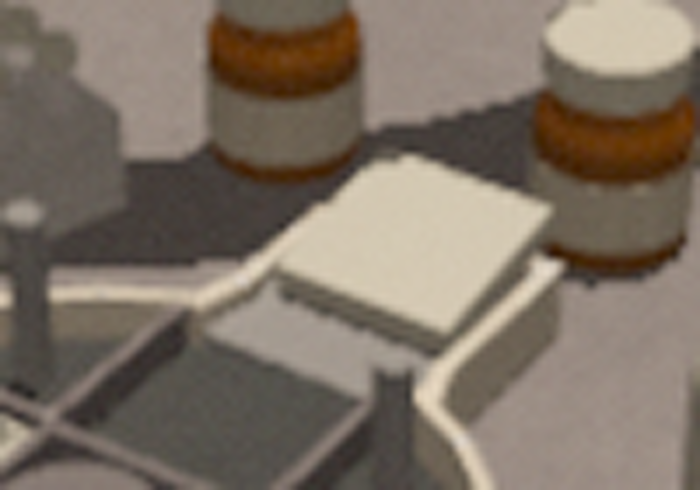

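My second push started 14 mm closer than I believed. The cassette had already been home, and the push drove it over the end stop: its back edge is now at r≈181 and its front edge rides on the stop. I'll mend this by pushing the front edge back inward.

Run:
```python
from h import *
p,im,de=load('top11')
def rl(c,z):
    X=plane(p,(np.array(c,float)/8+[255,195]-[0.44,0.44]),z); e=X[:,:2]-AX
    return np.c_[e@U,e@V].round(4)*1000
print('back edge',rl([(190,290),(445,228)],.0445))
print('front edge',rl([(253,568),(485,512)],.056))
x,y=AX+.279*U; print(x,y); go(x,y,.13,-76.55); go(x,y,.02,-76.55)
print(T()['q'].round(2))
```

```text
back edge [[183.2 -39.1]
 [183.7  37.7]]
front edge [[264.4 -41.4]
 [265.2  27.1]]
0.40125205777268225 -0.04259448550532059
row [0.3, -27.78, 11.34] 0.002 dist mm 300.1
row [11.3, -27.76, 11.34] 0.002 dist mm 320.4
[ 0.35  0.67  0.12  1.59 -0.1   0.89 -0.83]
```

```bash
python3 -m jog '[[[0,-3.5,1.4],0],[[0,-7,2.8],0],[[0,-10.5,4.2],0],[[0,-14,5.6],0],[[0,-17.5,7],0],[[0,-21,8.4],0],[[0,-24.5,9.8],0],[[0,-27.8,11.3],0],[[0,-27.8,11.3],0],[[0,-27.8,11.3],0],[[0,-27.8,11.3],0],[[0,-27.8,11.3],0],[[0,-27.8,11.3],0]]' 0.4
python3 - <<'E'
from h import *
o,R=st(); d=o['eef_pos'][:2]-AX; print('r',d@U*1000,'lat',d@V*1000,R[:,0]); x,y=AX+.279*U;go(x,y,.021,-76.55)
E
```

```text
time_s: 30.63
eef_pos: [0.4031, -0.045, 0.1329]
eef_rot: [0.703, 0.082, -0.702, 0.083]
ft_force: [0.4, 0.7, -0.7]
opening: 0.403
t30.63 pos [403.1 -45.  132.9] yawY -76.6 tilt 0.06 F [ 0.4  0.7 -0.7] op 0.403 q7 -1.19
r 277.7571228800535 lat 2.752590805599406 [ 9.76320807e-04 -3.99100366e-04 -9.99999444e-01]
row [11.19, -0.28, 0.13] -0.001 dist mm 112.0
```

```bash
python3 -m jog '[[[3,-0.2,0.3],0],[[6,-0.2,0.3],0],[[8.5,-0.2,0.3],0],[[10,-0.2,0.3],0],[[10.8,-0.2,0.3],0],[[11.1,-0.2,0.3],0],[[11.1,-0.2,0.3],0],[[11.1,-0.2,0.3],0]]'
python3 - <<'E'
from h import *
o,R=st(); d=o['eef_pos'][:2]-AX; print('r',d@U*1000,'lat',d@V*1000)
p,im,de=snap('scene','scene12'); cv2.imwrite('pics/scene12c.png',cv2.resize(im[130:220,200:320,::-1],None,fx=6,fy=6,interpolation=cv2.INTER_CUBIC))
E
```

```text
time_s: 31.3
eef_pos: [0.3991, -0.0439, 0.0211]
eef_rot: [-0.702, -0.082, 0.703, -0.082]
ft_force: [-0.2, -0.1, -0.1]
opening: 0.401
t31.30 pos [399.1 -43.9  21.1] yawY -76.7 tilt 0.07 F [-0.2 -0.1 -0.1] op 0.401 q7 -0.82
r 281.41118850762194 lat 0.8084354563860918
```

View pics/scene12c.png

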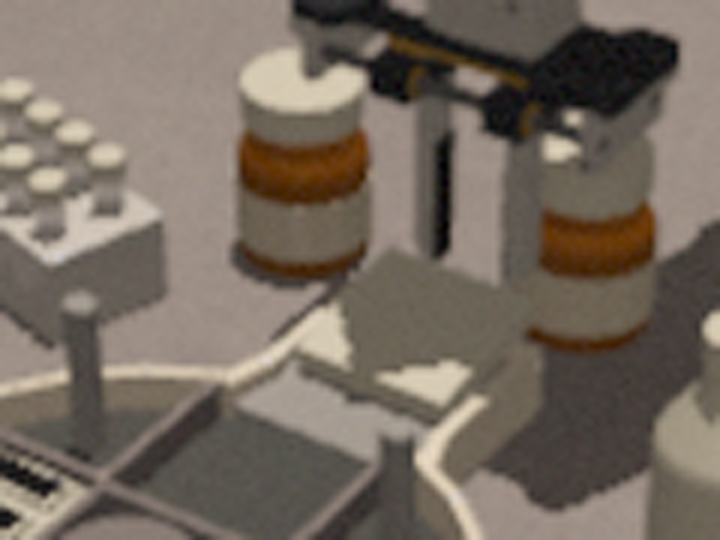

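The fingers stand beyond the front edge at crop (440,250). Pushing inward in small steps.

```bash
python3 -m jog '[[[0,0,-0.4],0],[[0,0,-0.8],0],[[0,0,-1.1],0],[[0,0,-1.4],0],[[0,0,-1.7],0],[[0,0,-2],0],[[0,0,-2],0],[[0,0,-2],0]]'
python3 - <<'E'
from h import *
o,R=st(); d=o['eef_pos'][:2]-AX; print('r',d@U*1000,'lat',d@V*1000)
p,im,de=snap('scene','scene13'); cv2.imwrite('pics/scene13c.png',cv2.resize(im[130:220,200:320,::-1],None,fx=6,fy=6,interpolation=cv2.INTER_CUBIC))
E
```

```text
time_s: 32.02
eef_pos: [0.4184, -0.0382, 0.0219]
eef_rot: [0.702, 0.083, -0.702, 0.083]
ft_force: [-0.3, 0.3, -0.2]
opening: 0.4
t32.02 pos [418.4 -38.2  21.9] yawY -76.5 tilt 0.01 F [-0.3  0.3 -0.2] op 0.4 q7 -0.85
r 261.26930377733413 lat -0.3022645086178666
```

View pics/scene13c.png

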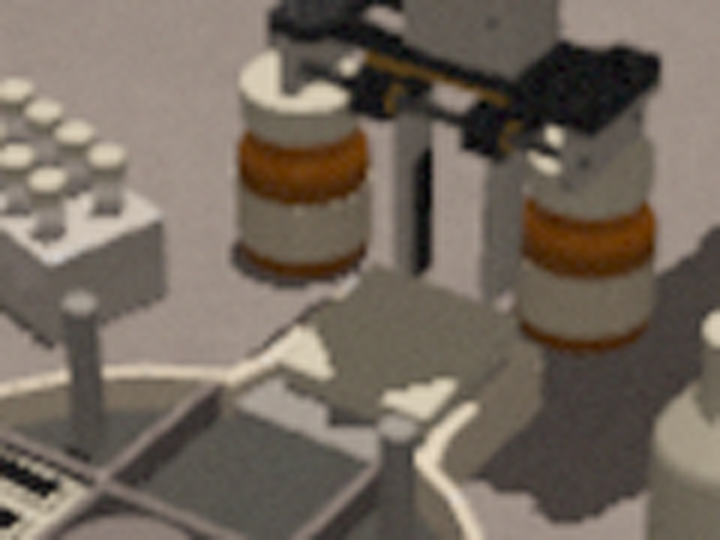

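```bash
python3 -m jog '[[[0,0,-0.3],0],[[0,0,-0.6],0],[[0,0,-0.8],0],[[0,0,-0.8],0],[[0,0,-0.8],0]]'
python3 - <<'E'
from h import *
o,R=st(); d=o['eef_pos'][:2]-AX; print('r',d@U*1000,'lat',d@V*1000)
p,im,de=snap('scene','scene14'); cv2.imwrite('pics/scene14c.png',cv2.resize(im[130:220,200:320,::-1],None,fx=6,fy=6,interpolation=cv2.INTER_CUBIC))
vv,uu=np.mgrid[0:384,0:512]; o,d=ray(p,np.c_[uu.ravel(),vv.ravel()]); W=(o+d*de.ravel()[:,None]).reshape(384,512,3)
e=W[...,:2]-AX; r=e@U; l=e@V; m=(W[...,2]>.036)&(W[...,2]<.06)&(r>.15)&(r<.26)&(np.abs(l)<.036)
for a in np.arange(.15,.26,.01):
    k=m&(r>=a)&(r<a+.01); print(round(a,2),k.sum(),np.median(W[...,2][k]).round(4) if k.any() else '')
E
```

```text
time_s: 32.48
eef_pos: [0.4262, -0.0363, 0.0219]
eef_rot: [0.702, 0.083, -0.702, 0.083]
ft_force: [-0.3, 0.1, 0.4]
opening: 0.402
t32.48 pos [426.2 -36.3  21.9] yawY -76.5 tilt 0.01 F [-0.3  0.1  0.4] op 0.402 q7 -0.85
r 253.27013075389775 lat -0.26841033716218377
0.15 22 0.0413
0.16 72 0.0441
0.17 54 0.0448
0.18 59 0.0451
0.19 45 0.0448
0.2 58 0.0444
0.21 50 0.0452
0.22 52 0.0449
0.23 46 0.045
0.24 35 0.0479
0.25 16 0.04
0.26 0
```

View pics/scene14c.png

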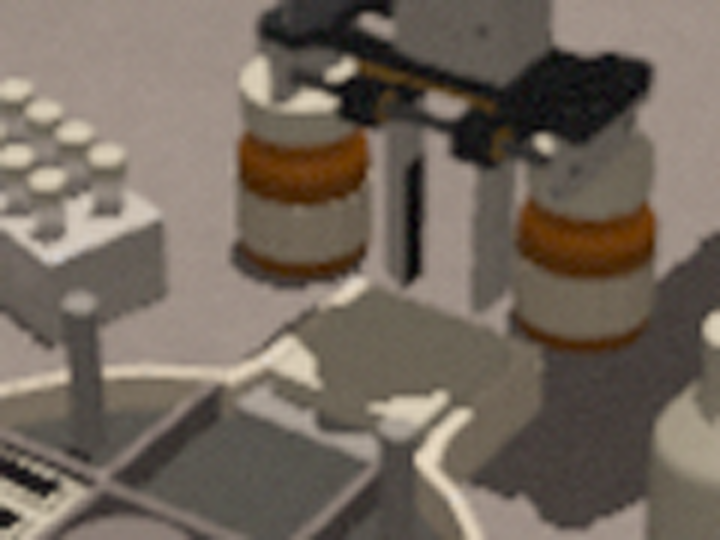

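The lid is level at z≈45 again, so it has dropped back behind the stop. I'll retreat and check.

```bash
python3 -m jog '[[[0,0,0.3],0],[[-3,0,0.3],0],[[-6,0,0.3],0],[[-9,0,0.3],0],[[-12,0,0.3],0],[[-12,3.5,-1],0],[[-12,7,-2.5],0],[[-12,11,-4],0],[[-12,15,-5],0],[[-12,19,-6.5],0],[[-12,23,-8],0],[[-12,27,-9],0],[[-12,28,-10],0],[[-12,28,-10],0],[[-12,28,-10],0],[[-12,28,-10],0]]'
python3 - <<'E'
from h import *
st(); p,im,de=snap('top','top15'); 
cv2.imwrite('pics/top15d.png',cv2.resize(im[195:270,255:340,::-1],None,fx=8,fy=8,interpolation=cv2.INTER_CUBIC))
p,im,de=snap('scene','scene15'); cv2.imwrite('pics/scene15c.png',cv2.resize(im[150:220,210:310,::-1],None,fx=7,fy=7,interpolation=cv2.INTER_CUBIC))
E
```

```text
time_s: 33.87
eef_pos: [0.5872, -0.2836, 0.1413]
eef_rot: [-0.702, -0.084, 0.703, -0.082]
ft_force: [0.0, 1.2, -0.3]
opening: 0.397
t33.87 pos [ 587.2 -283.6  141.3] yawY -76.5 tilt 0.16 F [ 0.   1.2 -0.3] op 0.397 q7 -0.65
```

View pics/top15d.png

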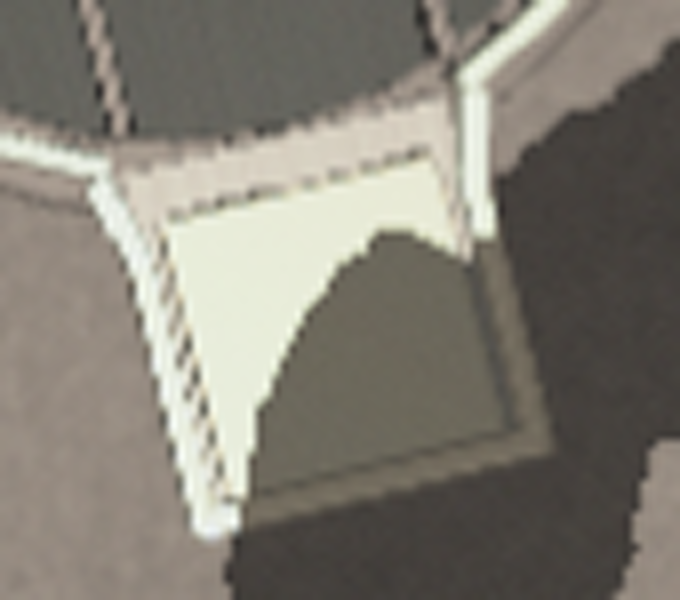

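View pics/scene15c.png

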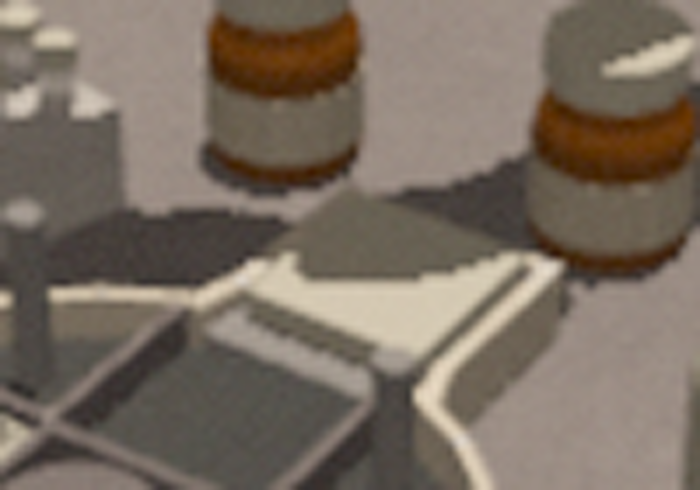

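It is flat and within about 2 mm of home. I'll give it a gentle nudge from well behind: descend at r≈141, where the earlier home contact read 151.

Run:
```python
from h import *
x,y=AX+.141*U; go(x,y,.141,-76.55); go(x,y,.012,-76.55)
```

```text
row [0.13, -27.76, -1.31] 0.002 dist mm 277.9
row [13.03, -27.74, -1.31] 0.002 dist mm 306.7
```

```bash
python3 -m jog '[[[0,-4,-0.3],0],[[0,-8,-0.6],0],[[0,-12,-0.8],0],[[0,-16,-1],0],[[0,-20,-1.2],0],[[0,-24,-1.3],0],[[0,-27.7,-1.3],0],[[0,-27.7,-1.3],0],[[0,-27.7,-1.3],0],[[0,-27.7,-1.3],0],[[0,-27.7,-1.3],0]]' 0.4
python3 - <<'E'
from h import *
o,R=st(); d=o['eef_pos'][:2]-AX; print('r',d@U*1000,'lat',d@V*1000); x,y=AX+.141*U; go(x,y,.013,-76.55)
E
```

```text
time_s: 34.88
eef_pos: [0.5367, -0.0145, 0.1423]
eef_rot: [0.703, 0.082, -0.702, 0.083]
ft_force: [-0.8, -0.6, -0.5]
opening: 0.399
t34.88 pos [536.7 -14.5 142.3] yawY -76.6 tilt 0.06 F [-0.8 -0.6 -0.5] op 0.399 q7 -1.04
r 140.76215763547805 lat 4.149261996575191
row [12.93, -0.43, 0.03] -0.002 dist mm 129.4
```

```bash
python3 -m jog '[[[3,0,0],0],[[6,0,0],0],[[8,0,0],0],[[8,0,0],0],[[8,0,0],0]]'
python3 - <<'E'
from h import *
o,R=st(); d=o['eef_pos'][:2]-AX; print('r',d@U*1000,'lat',d@V*1000); x,y=AX+.141*U; go(x,y,.013,-76.55)
E
```

```text
time_s: 35.3
eef_pos: [0.536, -0.0149, 0.0614]
eef_rot: [-0.702, -0.082, 0.703, -0.082]
ft_force: [-0.2, -0.2, 0.2]
opening: 0.399
t35.30 pos [536.  -14.9  61.4] yawY -76.7 tilt 0.11 F [-0.2 -0.2  0.2] op 0.399 q7 -0.97
r 141.47807955217922 lat 4.374078806879858
row [4.84, -0.44, -0.06] -0.003 dist mm 48.6
```

```bash
python3 -m jog '[[[1.5,-0.4,0],0],[[3,-0.4,0],0],[[4,-0.4,0],0],[[4.8,-0.4,0],0],[[4.8,-0.4,0],0],[[4.8,-0.4,0],0]]'; python3 -m jog '[[[0,0,0.2],0],[[0,0,0.4],0],[[0,0,0.6],0],[[0,0,0.7],0],[[0,0,0.7],0],[[0,0,0.7],0]]'
python3 - <<'E'
from h import *
o,R=st(); d=o['eef_pos'][:2]-AX; print('r',d@U*1000,'lat',d@V*1000)
E
```

```text
time_s: 35.8
eef_pos: [0.5361, -0.0096, 0.0143]
eef_rot: [0.702, 0.083, -0.702, 0.083]
ft_force: [-0.6, -0.2, 0.4]
opening: 0.4
time_s: 36.3
eef_pos: [0.5289, -0.0108, 0.0141]
eef_rot: [0.702, 0.083, -0.702, 0.083]
ft_force: [0.1, 0.5, -0.6]
opening: 0.397
t36.30 pos [528.9 -10.8  14.1] yawY -76.6 tilt 0.02 F [ 0.1  0.5 -0.6] op 0.397 q7 -0.94
r 147.4358362362001 lat -1.2667867890375772
```

Now I'll go in 1 mm increments with force checks.

```bash
for i in 1 2; do python3 -m jog '[[[0,0,0.1],0],[[0,0,0.2],0],[[0,0,0.2],0],[[0,0,0.2],0]]' | grep -E "eef_pos|force"; done
python3 - <<'E'
from h import *
o,R=st(); d=o['eef_pos'][:2]-AX; print('r',d@U*1000,'lat',d@V*1000)
E
```

```text
eef_pos: [0.5269, -0.0113, 0.0139]
ft_force: [0.6, -0.6, 0.7]
eef_pos: [0.5254, -0.0118, 0.014]
ft_force: [0.5, -0.5, -0.5]
t36.97 pos [525.4 -11.8  14. ] yawY -76.6 tilt 0.04 F [ 0.5 -0.5 -0.5] op 0.402 q7 -0.93
r 151.11962177664702 lat -1.1095196017162356
```

```bash
for i in 1 2; do python3 -m jog '[[[0,0,0.1],0],[[0,0,0.1],0],[[0,0,0.1],0]]' | grep -E "eef_pos|force"; done
python3 - <<'E'
from h import *
o,R=st(); d=o['eef_pos'][:2]-AX; print('r',d@U*1000,'lat',d@V*1000)
p,im,de=snap('scene','scene16'); cv2.imwrite('pics/scene16c.png',cv2.resize(im[150:220,210:310,::-1],None,fx=7,fy=7,interpolation=cv2.INTER_CUBIC))
E
```

```text
eef_pos: [0.5253, -0.0119, 0.0142]
ft_force: [3.9, 0.1, -0.1]
eef_pos: [0.5252, -0.0119, 0.0144]
ft_force: [5.4, 1.5, 0.2]
t37.47 pos [525.2 -11.9  14.4] yawY -76.5 tilt 0.22 F [5.4 1.5 0.2] op 0.4 q7 -0.93
r 151.28745362223626 lat -1.004689598378232
```

View pics/scene16c.png

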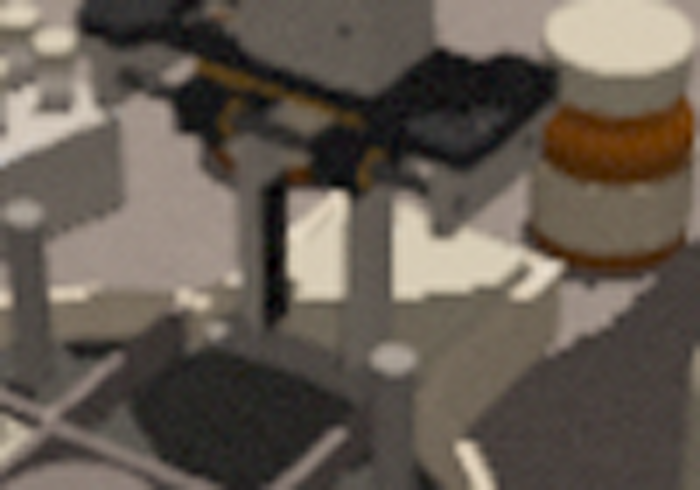

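It hits a firm stop at r=151.2, as before, so it is home. Backing off and doing the final check.

```bash
python3 -m jog '[[[0,0,-0.5],0],[[0,0,-1],0],[[-2,0,-1],0],[[-5,0,-1],0],[[-8,0,-1],0],[[-11,0,-1],0],[[-14,0,-1],0],[[-14,4,-1],0],[[-14,8,-1],0],[[-14,12,-1],0],[[-14,16,-1],0],[[-14,20,-1],0],[[-14,24,-1],0],[[-14,28,-1],0],[[-14,32,-1],0],[[-14,32,-1],0],[[-14,32,-1],0],[[-14,32,-1],0]]'
python3 - <<'E'
from h import *
st(); p,im,de=snap('top','top17'); 
cv2.imwrite('pics/top17c.png',cv2.resize(im[75:325,195:445,::-1],None,fx=2.4,fy=2.4,interpolation=cv2.INTER_CUBIC))
cv2.imwrite('pics/top17d.png',cv2.resize(im[195:270,255:340,::-1],None,fx=8,fy=8,interpolation=cv2.INTER_CUBIC))
W=posts('top17')
e=W[...,:2]-AX; r=e@U; l=e@V; m=(r>.17)&(r<.24)&(np.abs(l)<.036)
A=np.c_[r[m],l[m],np.ones(m.sum())]; print('lid plane slope r,l, z@centre',np.linalg.lstsq(A-[.206,0,0],W[...,2][m],rcond=None)[0])
snap('scene','scene17')
E
```

```text
time_s: 39.02
eef_pos: [0.6062, -0.3198, 0.1528]
eef_rot: [-0.701, -0.084, 0.703, -0.082]
ft_force: [-0.1, -0.2, -0.7]
opening: 0.401
t39.02 pos [ 606.2 -319.8  152.8] yawY -76.6 tilt 0.2 F [-0.1 -0.2 -0.7] op 0.401 q7 -0.63
post [774.2 -39.7 108.7] 41 r 119.0 ang -31.41 off target 0.14
post [733.9 123.4 108.9] 44 r 118.2 ang 58.77 off target 0.32
post [611.1 -79.7 109.1] 43 r 119.1 ang -121.09 off target 0.46
post [570.4  82.9 109.6] 42 r 118.8 ang 149.32 off target 0.87
lid plane slope r,l, z@centre [ 0.00336236 -0.00015208  0.04430109]
```

View pics/top17d.png

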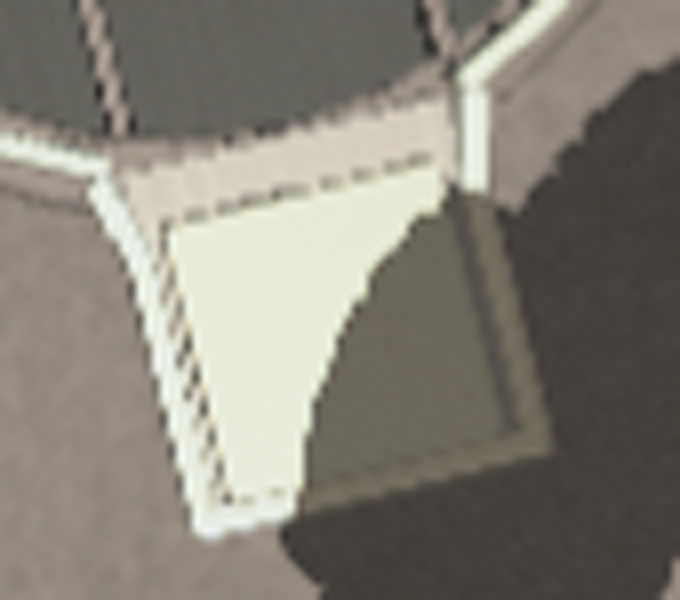

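View pics/top17c.png

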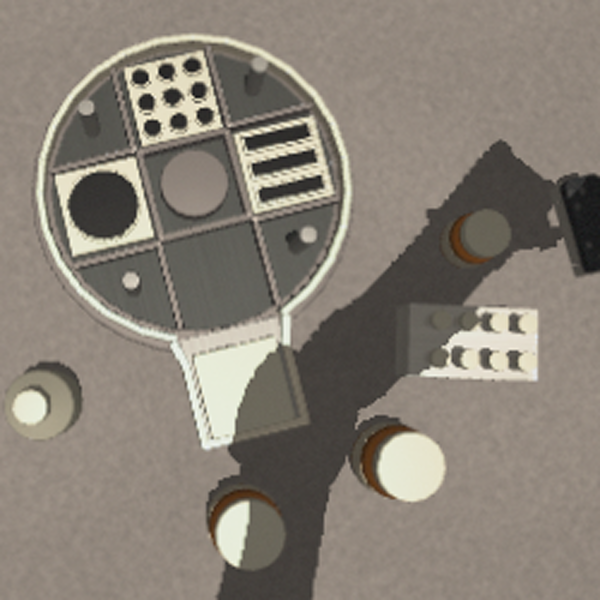

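View pics/scene17.png

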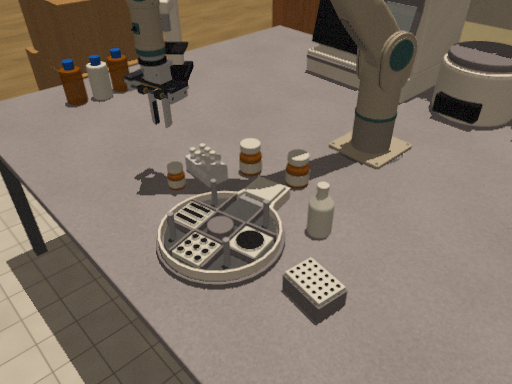

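The lid is flat (z 44.3 mm, slope 0.003) and its back edge matches the earlier home position. The jar is upright, and the other cassettes and the bystanders are unmoved. Handing in.

```bash
python3 -c "
from workcell import hand_in
print(hand_in())"
```

```text
the job is handed in; nothing more can be done
None
```

I handed the job in at about 39 s with the flat-lid cassette home against the end stop, but it was briefly tilted up along the way. After it was first home, I pushed it again to check. That push started about 14 mm too far forward and drove the front edge up onto the end stop. I pushed it back with the fingers until it lay flat again, then nudged it home from behind. That was a lapse against "without lifting it".

**What I did**
- I stood the small amber jar upright on the bench at about (0.62, -0.26) m.
- I turned the carousel about 134° clockwise by one of its posts.
- I slid the flat-lid cassette out through the gate along the ledge by pressing on its lid.

**Last checks**
- **Cassette:** it met a firm stop at the same position as before (r 151 mm at about 5 N). The lid is level at z 44.3 mm (expected 44.5), and its back edge sits where it did when first home, r about 164.5 mm (ideal 164).
- **Turntable:** three posts put it 0.1–0.5° off the gate. The fourth reads 0.9° off.
- **Everything else:** in the last pictures the jar is upright, the other three cassettes are flat in their bays, and the wash bottle, tip box and tube rack look unmoved. I judged those by eye, without re-measuring them.

**Readings that disagreed:** the reported tool height was about 25 mm lower than the cameras and the contact with the lid showed. The push contact also came about 5 mm earlier than the finger width suggested.

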